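# Hold the coin box open against the planter

### The job

Slide the coin box, lid shut, gently straight back across the bench until you feel it come up flat against the front of the planter. Then lift its lid and finish while holding the lid open at 45 degrees in the fingers: it falls shut if let go, so do not release it. The box must stay flat on the bench and against the planter, and the other things must stay where they are.

Things in the scene. Friction and masses are not known exactly. Their poses are not given: they have to be found in the camera images.
- coin_box: Dark lacquered coin box, 110 deep (x) x 140 wide (y) x 65 mm high without lid, 0.45 to 0.8 kg, loose. Origin at the centre of its underside, z up; front on its -x side (to the robot), back and hinge on +x, to the planter. Starts 30 to 70 mm short of the planter, up to 0.1 rad out of square. Sliding takes 3 to 11 N; a push that rises to 15 N has met the planter. Push low on the front or it may tip.
- coin_lid (a joint): Opening angle of the coin box's lid, rad: 0 shut (the start), growing as the front edge lifts, 0.785 is 45 degrees, stop at 1.7. The lid is a plate of 110 x 140 x 8 mm, 0.1 kg, on the box's top, hinged along its upper back edge; no spring or catch, it falls shut by its weight.
- lid_pull (a point): Centre of the steel pull on the lid: a ball 26 mm in diameter on a 10 mm thick stem. Its centre is 30 mm above the lid's upper face and 18 mm behind its front edge (shut: 103.5 mm above the bench; 92 mm in front of the hinge line and 30 mm above it). Fingers that close on it along the box's y can stay upright while it turns between them.
- lid_hinge (a point): Middle of the lid's hinge line, which runs along the box's y at the upper back edge of the lid, above the box's back face, 73.5 mm above the bench.
- box_back (a point): Point on the middle of the coin box's back face, 30 mm above its underside.
- planter: Beige ceramic trough planter with low succulents, 120 deep (its x) x 300 long (its y) x 80 mm high, plants up to 120 mm; too heavy to move. Origin at the centre of its underside; its flat front face is at x = -60 mm in its own frame, facing the robot and the coin box.
- remote: Bystander: black remote, 160 x 44 x 18 mm, lying to the left of the coin box. Origin under its centre.
- photo_block: Bystander: clear acrylic photo block, 24 x 90 x 70 mm high, standing to the right of the coin box. Origin under its centre.
- chip_clip: Bystander: stainless spring clip, 85 x 60 x 26 mm, lying to the right and nearer the robot. Origin under its centre.
- coasters: Bystander: stack of round cork coasters, 90 mm diameter, 24 mm high, to the left nearer the robot. Origin under its centre.
- mug: Bystander: white mug, 80 mm diameter, 85 mm high, far to the right. Origin under its centre.
- candle: Bystander: amber jar candle, 72 mm diameter, 70 mm high, far to the left. Origin under its centre.
- glasses_case: Bystander: grey glasses case, 60 x 155 x 34 mm, far to the right near the robot. Origin under its centre.
Not all that is in view belongs to the job. What is shaped like the coin_box but blue is not meant.

How it is judged:
By the outcome, as a careful person would: the job done as asked, in the order asked, and still so for the second after the job is handed in, while the arm keeps its last pose, push and grip.
It also fails if it takes over 48 s, if anything falls off the work surface, if the arm or the gripper's body presses on something with over 40 N, if the wrist force passes 120 N, or if a joint passes its speed limit or range.

### The arm

A 7-joint arm with a two-finger parallel gripper is mounted at the origin on the work surface. World frame = base frame: x ahead of the robot, y to its left, z up, the work surface at z = 0. Lengths are in m, angles in rad, forces in N, time in s.
With the tool pointing down it reaches from about 0.425 to 0.925 m from the base axis. Payload 6.8 kg.
Tool frame: the origin (TCP) lies at the very end of the fingers, on their centre line; the grasp point (between the pads) lies 19 mm behind it; z points along the fingers, x is the direction in which the jaws open and shut, and the axes are right-handed (so a half turn about z gives the same grasp; the last joint's range is limited). The gripper opens to 85 mm and grips with 20 to 120 N. Pads are 22 mm wide; open, the fingers measure 114 mm over their backs; the gripper's body (76 mm by 85 mm) begins 54 mm behind the grasp point. The pads swing forward as they close: fully open they stand 13 mm farther back than shut.
Start: joints at [-1.35, 0.477, 0.022, 1.555, -0.011, 1.109, -0.083], TCP at [0.218, 0.639, 0.231] pointing down, gripper open.
Joint ranges: [-2.96, 2.96], [-0.34, 2.1], [-1.41, 1.46], [0.24, 2.44], [-1.37, 4.51], [0.17, 1.92], [-2.96, 2.96]. Speed limits (rad/s): [2.39, 2.39, 3.14, 3.14, 3.14, 3.14, 3.14].

### API

Orientations are given as a rotation vector (axis times angle).
In Python, from bench import r, grab_frame gives the robot as it stands. The module is installed in compiled form; this text tells all that it offers.
- The arm moves only by the tool send_rows, never from a script. Its argument "series" is a list of rows, each a list of 2 entries, a list of its own where there are three numbers: the shift along the tool's x, y, z in m, then the turn, a rotation vector about the tool's x, y, z in units of 5 degrees (1.0 is 5 degrees). A call has 1 to 20 rows; each row shifts and turns the commanded pose from where the row before left it, along the tool's axes as they then stand; what a row does not reach is not made up. A row lasts 1/8 s, in which the tool goes at most 62.5 mm and 10.7 degrees, less where a joint would pass 70% of its speed; a pose out of reach is approached as far as the arm can. A call is refused whole if a number of a shift passes 0.0625 or a number of a turn 1, either way. A call with a gripper value outside its range is refused whole. "fingers" is the closure in counts, from 0 (fully open) to 255 (shut), set as the call begins (left out, the last holds). The fingers move at their own pace and stop on an object; "grip_force" is the grip in N (left out, the last holds). Time passes only in rows, so rows that do not move let the fingers close. It gives the time, the measured TCP pose, the force and the opening at its end, in the units of the state.
- r.get_obs(): the state, without advancing time (a new reading comes with each control period).
- grab_frame(name): name is "side" or "top"; returns a dict with "frame" (384x512x3 uint8, red, green, blue), "fx", "fy", "cx", "cy" (pixels), "dist_coeffs" ([k1, k2, p1, p2, k3] as OpenCV has them; the pictures are not rectified), "origin" and "rotation" of the camera in the world. Camera axes: x right, y down, z forward; pixel columns grow to the right and rows downward; lengths in m; the calibration is good to about 2 mm. A picture is of the moment at which its call begins. There is no depth.
- r.hand_in(): hands the job in, once; it reports no verdict.
The state is a dict: "clock": time; "joints": joint angles; "qvel": joint speeds; "tau": joint torques, N m; "tcp_pos": TCP position; "orientation": TCP orientation; "contact_force": force on the tool from outside, world axes, zero at the start; "moment": the same for the moment, N m; "grip_width": finger opening in m.
Only numpy, scipy, OpenCV 4.12 (cv2) and the standard library are available. Lean on these libraries where they do the work, as an engineer would, in place of code of your own. Each camera call takes 0.05 s, during which the arm holds its last target.

## Working session

There is one attempt and no reset: what is moved stays moved. The work goes in short steps, Python scripts to look and compute and a tool call to move; the robot and the scene stay as the last step left them, time stands still between calls to the robot, and variables do not carry over. Pictures are saved under pics/ and viewed, and the job is handed in when it is done.

Besides the shell and the picture viewer there is one more tool, called after "Emit:" by a JSON object that holds its "method" and its "body". send_rows: Moves the arm, as the interface text tells. Its arguments: {"type":"object","properties":{"series":{"type":"array"},"fingers":{"type":"number"},"grip_force":{"type":"number"}},"required":["series"]}

```bash
mkdir -p pics; cat > h.py <<'E'
import numpy as np, cv2
from bench import r, grab_frame
def cam(name,fn):
    f=grab_frame(name); cv2.imwrite('pics/'+fn,cv2.cvtColor(f['frame'],cv2.COLOR_RGB2BGR))
    return f
def K(f): return np.array([[f['fx'],0,f['cx']],[0,f['fy'],f['cy']],[0,0,1.]])
def ray(f,uv):
    p=cv2.undistortPoints(np.array(uv,float).reshape(-1,1,2),K(f),np.array(f['dist_coeffs'],float)).reshape(-1,2)
    d=np.c_[p,np.ones(len(p))]@np.array(f['rotation']).T
    return np.array(f['origin']),d
def onz(f,uv,z):
    o,d=ray(f,uv); return o+d*((z-o[2])/d[:,2])[:,None]
def proj(f,P):
    R=np.array(f['rotation']);P=np.array(P,float).reshape(-1,3)
    c=(P-np.array(f['origin']))@R
    return cv2.projectPoints(c,np.zeros(3),np.zeros(3),K(f),np.array(f['dist_coeffs'],float))[0].reshape(-1,2)
E
python3 - <<'E'
from h import *
import pickle
for n in('top','side'):
    f=cam(n,n+'0.png'); pickle.dump(f,open(n+'0.pkl','wb')); print(n,f['origin'],np.round(f['rotation'],3),f['fx'],f['dist_coeffs'])
o=r.get_obs()
for k in o: print(k,np.round(o[k],4))
E
```

```text
top [0.3115403 0.0028775 1.1014461] [-2.086  2.146 -0.222] 357.6174531249102 [-0.10194309  0.          0.          0.          0.        ]
side [-0.0396363  -0.91322042  1.04543229] [-2.223  0.642 -0.293] 481.3756415119993 [-0.17568919  0.          0.          0.          0.        ]
clock 0.1
joints [-1.3501  0.4778  0.0223  1.5564 -0.0115  1.1093 -0.0831]
qvel [-0.0006 -0.0019  0.0011 -0.003  -0.0005 -0.0003 -0.0008]
tau [ 4.80000e-03 -5.97761e+01  1.61400e+00 -2.81956e+01  1.29000e-02
  5.10000e-03  0.00000e+00]
tcp_pos [0.2178 0.6383 0.2304]
orientation [ 2.5542e+00  1.8273e+00 -2.1000e-03]
contact_force [ 0.0943  0.1271 -0.8379]
moment [ 0.0045  0.0533 -0.0228]
grip_width 0.0855
```

```bash
sed -i "s/np.array(f\['rotation'\])/cv2.Rodrigues(np.array(f['rotation'],float))[0]/" h.py; cat h.py | grep Rodr; python3 -c "
import cv2
for n in('top','side'):
    i=cv2.imread(f'pics/{n}0.png'); cv2.imwrite(f'pics/{n}0b.png',cv2.resize(i,(800,600),interpolation=cv2.INTER_CUBIC))"
```

```text
d=np.c_[p,np.ones(len(p))]@cv2.Rodrigues(np.array(f['rotation'],float))[0].T
    R=cv2.Rodrigues(np.array(f['rotation'],float))[0];P=np.array(P,float).reshape(-1,3)
```

View pics/top0.png

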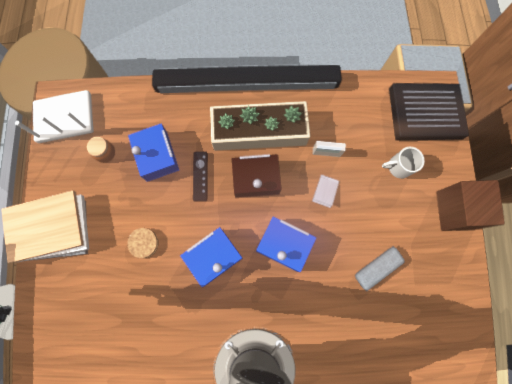

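View pics/side0.png

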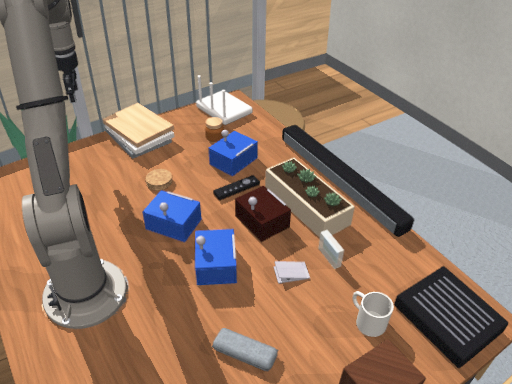

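Top view: the dark coin box is at about (257,176) with its ball at (257,183), and the planter at (260,125). Blue decoys stand at (211,257), (286,244) and (154,152). I'll zoom in to measure the edges.

```bash
python3 -c "
import cv2
i=cv2.imread('pics/top0.png')[90:215,180:360]; cv2.imwrite('pics/topz.png',cv2.resize(i,None,fx=4.4,fy=4.4,interpolation=cv2.INTER_CUBIC))
i=cv2.imread('pics/side0.png')[140:280,190:370]; cv2.imwrite('pics/sidez.png',cv2.resize(i,None,fx=4.2,fy=4.2,interpolation=cv2.INTER_CUBIC))"
```

```text
(no output)
```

View pics/topz.png

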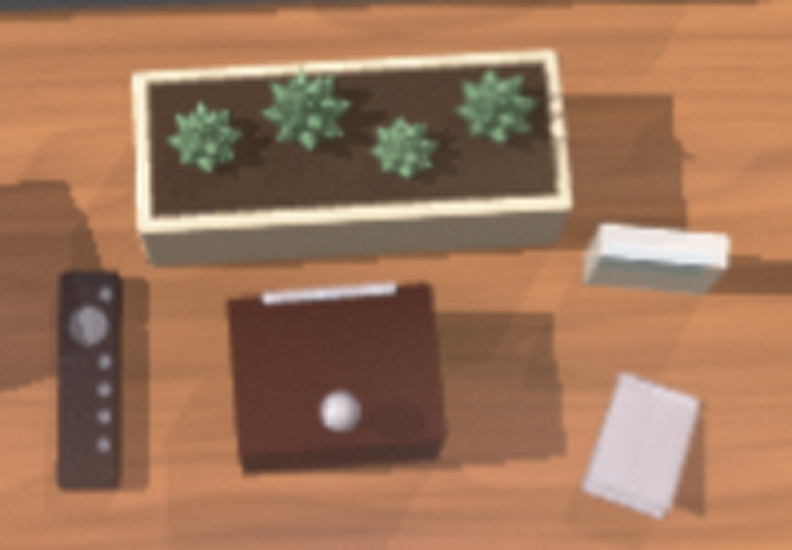

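View pics/sidez.png

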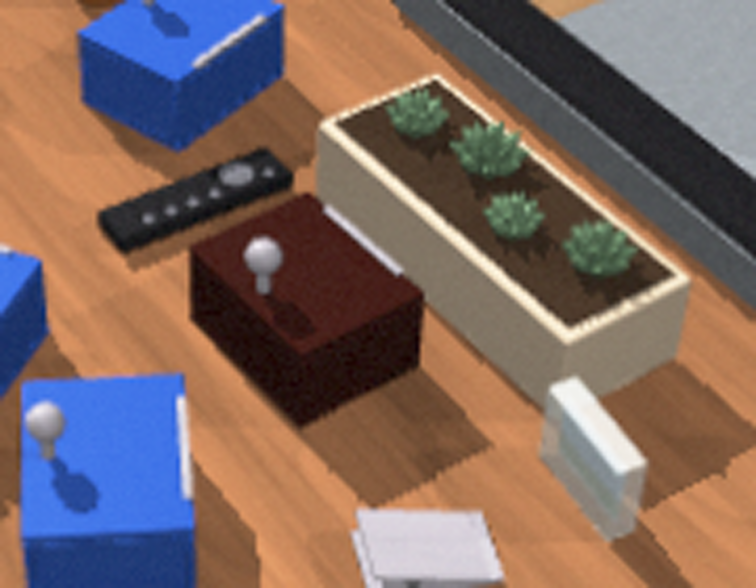

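```bash
cat > m.py <<'E'
from h import *
import pickle,sys
def box(f):
    im=f['frame'].astype(int); R,G,B=im[...,0],im[...,1],im[...,2]
    return R,G,B
f=pickle.load(open('top0.pkl','rb')); im=f['frame']
u=lambda pts:np.array([(x/4.4+180-.4,y/4.4+90-.4) for x,y in pts])
# lid corners z=.073
c=onz(f,u([(229,299),(431,284),(444,440),(240,460)]),.073); print('lid',np.round(c,4)); 
pf=onz(f,u([(150,232),(571,207)]),.08); print('planter front top',np.round(pf,4)); d=pf[1]-pf[0]; print('yaw',np.arctan2(d[0],-d[1])*-1, np.linalg.norm(d))
pb=onz(f,u([(133,75),(554,51)]),.08);print('planter back',np.round(pb,4)); d=pb[1]-pb[0]; print('yaw',-np.arctan2(d[0],-d[1]))
print('planter bot',np.round(onz(f,u([(155,265),(561,243)]),0),4))
bb=onz(f,u([(340,411)]),.1035); print('ball',bb)
g=pickle.load(open('side0.pkl','rb')); v=lambda pts:np.array([(x/4.2+190-.4,y/4.2+140-.4) for x,y in pts])
print('side ball',onz(g,v([(263,257)]),.1035)); print('side lid',np.round(onz(g,v([(310,195),(422,295),(302,350),(190,248)]),.073),4))
print('side planter front top',np.round(onz(g,v([(320,124),(569,340)]),.08),4),np.round(onz(g,v([(549,402)]),.0),4))
print('side box bottom front',np.round(onz(g,v([(302,425),(420,360),(192,317)]),0),4))
print('clip',np.round(onz(f,u([(625,375),(702,400),(660,515),(585,490)]),.02),3))
print('remote',np.round(onz(f,u([(60,270),(120,270),(120,490),(60,490)]),.018),3))
print('photo',np.round(onz(f,u([(600,225),(728,235)]),.07),3))
E
python3 m.py
python3 - <<'E'
from h import *
import pickle
f=pickle.load(open('top0.pkl','rb')); im=f['frame'].astype(int)
m=((im[...,0]<120)&(im[...,0]>im[...,2]+20)&(im[...,1]<60)).astype(np.uint8); m[:,:225]=0;m[:,290:]=0;m[:150]=0;m[205:]=0
c=max(cv2.findContours(m,0,2)[0],key=cv2.contourArea); print(cv2.contourArea(c),cv2.minAreaRect(c), cv2.approxPolyDP(c,3,True)[:,0].tolist())
print(im[160:200:3,257].tolist()); print(im[100:170:1,265].tolist())
E
```

```text
lid [[ 0.6196  0.0508  0.073 ]
 [ 0.6265 -0.0871  0.073 ]
 [ 0.5178 -0.091   0.073 ]
 [ 0.508   0.0453  0.073 ]]
planter front top [[ 0.6667  0.1036  0.08  ]
 [ 0.6771 -0.1853  0.08  ]]
yaw -0.035822930721319736 0.2891358603409981
planter back [[ 0.7831  0.1152  0.08  ]
 [ 0.7936 -0.1811  0.08  ]]
yaw -0.035515638091191654
planter bot [[ 0.669   0.108   0.    ]
 [ 0.6779 -0.1908  0.    ]]
ball [[ 0.53273607 -0.02148299  0.1035    ]]
side ball [[ 0.53247174 -0.02130999  0.1035    ]]
side lid [[ 0.6184  0.0479  0.073 ]
 [ 0.6249 -0.0867  0.073 ]
 [ 0.5221 -0.0881  0.073 ]
 [ 0.5113  0.0441  0.073 ]]
side planter front top [[ 0.6677  0.1087  0.08  ]
 [ 0.6796 -0.1841  0.08  ]] [[ 0.6861 -0.1666  0.    ]]
side box bottom front [[ 0.5223 -0.0902  0.    ]
 [ 0.6322 -0.0813  0.    ]
 [ 0.5136  0.0477  0.    ]]
clip [[ 0.572 -0.227  0.02 ]
 [ 0.552 -0.281  0.02 ]
 [ 0.471 -0.245  0.02 ]
 [ 0.49  -0.193  0.02 ]]
remote [[0.661 0.175 0.018]
 [0.66  0.132 0.018]
 [0.499 0.132 0.018]
 [0.501 0.174 0.018]]
photo [[ 0.667 -0.206  0.07 ]
 [ 0.658 -0.296  0.07 ]]
1264.0 ((255.8888397216797, 175.7587
[... 789 characters left out ...]
 [124, 148, 114], [100, 106, 82], [86, 75, 57], [86, 69, 52], [86, 68, 52], [86, 67, 52], [85, 65, 50], [85, 65, 50], [85, 65, 50], [84, 64, 50], [86, 65, 51], [100, 81, 66], [168, 148, 125], [244, 231, 204], [247, 236, 212], [225, 208, 178], [136, 122, 104], [118, 105, 90], [118, 106, 90], [117, 105, 89], [116, 104, 88], [115, 102, 88], [115, 101, 86], [121, 100, 81], [135, 94, 67], [156, 107, 73], [184, 126, 86], [188, 128, 87], [187, 128, 88], [186, 130, 94], [198, 162, 149], [219, 211, 217], [196, 186, 193], [107, 84, 82], [86, 50, 40], [86, 51, 41], [88, 51, 42], [88, 53, 42], [88, 53, 41], [88, 53, 41], [91, 55, 44], [91, 55, 43], [92, 55, 44], [94, 57, 47], [93, 57, 46], [93, 56, 46]]
```

```bash
python3 - <<'E'
from h import *
import pickle
from scipy.spatial.transform import Rotation as Ro
f=pickle.load(open('top0.pkl','rb')); im=f['frame'].astype(int)
m=((im[...,2]>im[...,0]+60)).astype(np.uint8)
for c in cv2.findContours(m,0,2)[0]:
    if cv2.contourArea(c)>300:
        a=cv2.approxPolyDP(c,3,True)[:,0]; print(a.tolist()); print(np.round(onz(f,a,.073),3)[:,:2].tolist())
print(np.round(onz(f,[(281,256),(217,268)],.1035),3))
o=r.get_obs(); print(np.round(Ro.from_rotvec(o['orientation']).as_matrix(),3))
E
```

```text
[[220, 228], [181, 255], [202, 286], [241, 258]]
[[0.41, 0.088], [0.336, 0.2], [0.248, 0.141], [0.323, 0.03]]
[[273, 217], [257, 251], [300, 271], [315, 238]]
[[0.438, -0.066], [0.342, -0.016], [0.282, -0.136], [0.373, -0.184]]
[[161, 124], [129, 135], [131, 146], [137, 145], [141, 150], [139, 155], [134, 154], [140, 175], [174, 164]]
[[0.734, 0.267], [0.702, 0.366], [0.666, 0.358], [0.668, 0.339], [0.652, 0.326], [0.636, 0.331], [0.64, 0.347], [0.574, 0.326], [0.605, 0.224]]
[[ 0.325 -0.081  0.104]
 [ 0.298  0.095  0.104]]
[[ 0.323  0.946 -0.   ]
 [ 0.946 -0.323 -0.002]
 [-0.002  0.    -1.   ]]
```

Emit:
{"method": "send_rows", "body": {"series": [[[0,0,0],[0,0,-0.84]],[[0,0,0],[0,0,-0.84]],[[0,0,0],[0,0,-0.84]],[[0,0,0],[0,0,-0.84]],[[0,0,0],[0,0,-0.84]],[[-0.03,0.012,0],[0,0,0]],[[-0.044,0.017,0],[0,0,0]],[[-0.044,0.017,0],[0,0,0]],[[-0.044,0.017,0],[0,0,0]],[[-0.044,0.017,0],[0,0,0]],[[-0.044,0.017,0],[0,0,0]],[[-0.044,0.017,0],[0,0,0]],[[-0.044,0.017,0],[0,0,0]],[[-0.044,0.017,0],[0,0,0]],[[-0.044,0.017,0],[0,0,0]],[[-0.044,0.017,0],[0,0,0]],[[-0.044,0.017,0],[0,0,0]],[[-0.044,0.017,0],[0,0,0]],[[-0.044,0.017,0],[0,0,0]],[[-0.044,0.017,0],[0,0,0]]], "fingers": 100, "grip_force": 30}}

```text
clock: 2.6
tcp_pos: [0.4923, 0.0013, 0.2312]
orientation: [-2.179, -2.263, 0.0]
contact_force: [1.1, 0.3, -0.4]
grip_width: 0.0518
```

```bash
cat > s.py <<'E'
from h import *
from scipy.spatial.transform import Rotation as Ro
def st():
    o=r.get_obs(); R=Ro.from_rotvec(o['orientation']).as_matrix()
    print('t',round(o['clock'],2),'tcp',np.round(o['tcp_pos'],4),'F',np.round(o['contact_force'],2),'M',np.round(o['moment'],2),'w',round(o['grip_width'],4)); print('x',np.round(R[:,0],3),'y',np.round(R[:,1],3),'z',np.round(R[:,2],3)); print('q',np.round(o['joints'],2))
    return o,R
def goal(p):
    o,R=st(); print('tool delta',np.round(R.T@(np.array(p)-o['tcp_pos']),4))
E
python3 -c "
from s import *
goal([.499,-.010,.231])"
```

```text
t 2.6 tcp [0.4923 0.0013 0.2312] F [ 1.08  0.33 -0.35] M [-0.04  0.    0.03] w 0.0518
x [-0.038  0.999  0.   ] y [ 0.999  0.038 -0.   ] z [-0.  0. -1.]
q [-0.43  0.17  0.34  2.   -0.07  0.98  1.55]
tool delta [-0.0116  0.0062  0.0002]
```

Emit:
{"method": "send_rows", "body": {"series": [[[-0.008,0.004,0],[-1,0,0]],[[0,0,0],[-1,0,0]],[[0,0,0],[-1,0,0]],[[0,0,0],[-1,0,0]],[[0,0,0],[-1,0,0]],[[0,-0.01,0.022],[0,0,0]],[[0,-0.01,0.022],[0,0,0]],[[0,-0.01,0.022],[0,0,0]],[[0,-0.01,0.022],[0,0,0]],[[0,0,0],[0,0,0]],[[0,0,0],[0,0,0]]]}}

```text
clock: 3.98
tcp_pos: [0.4984, -0.0054, 0.1372]
orientation: [1.946, 2.02, 0.447]
contact_force: [0.7, -0.4, 0.5]
grip_width: 0.0522
```

```bash
python3 -c "
from s import *
goal([.500,-.010,.012])
f=cam('side','s1.png')"
```

```text
t 3.98 tcp [ 0.4984 -0.0054  0.1372] F [ 0.66 -0.43  0.45] M [-0.03  0.44 -0.03] w 0.0522
x [-0.037  0.999  0.   ] y [0.906 0.033 0.422] z [ 0.422  0.016 -0.906]
q [-0.28  0.16  0.15  2.38  0.12  0.17  1.36]
tool delta [-0.0046 -0.0516  0.1141]
```

View pics/s1.png

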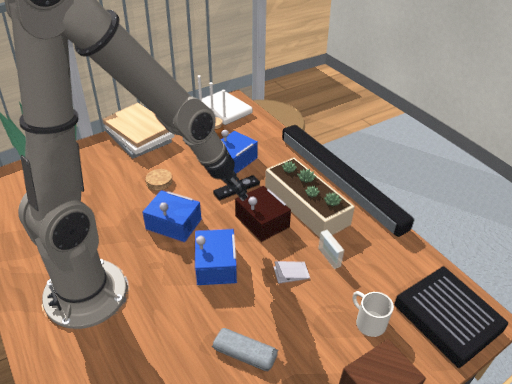

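```bash
cat > fk.py <<'E'
import numpy as np
from scipy.optimize import least_squares
from scipy.spatial.transform import Rotation as Ro
D=[([.4778,.0223,1.5564,-.0115,1.1093],[.2178,.6383,.2304]),([.17,.34,2.0,-.07,.98],[.4923,.0013,.2312]),([.16,.15,2.38,.12,.17],[.4984,-.0054,.1372])]
Y=lambda a:Ro.from_euler('y',a).as_matrix(); Z=lambda a:Ro.from_euler('z',a).as_matrix()
z=np.array([0,0,1.])
def fk(q,P,s=1):
    H,L1,L2,L3=P[:4]; q2,q3,q4,q5,q6=q
    return H*z+Y(q2)@(L1*z+Z(s*q3)@Y(q4)@(L2*z+Z(s*q5)@Y(q6)@(L3*z)))
if __name__=='__main__':
    for s in(1,):
        def res(P):
            e=[]
            for q,p in D:
                a=fk(q,P,s); e+=[np.hypot(a[0],a[1])-np.hypot(p[0],p[1]),a[2]-p[2]]
            return e
        S=least_squares(res,[.35,.4,.45,.3]); print(S.x,S.fun)
        H,L1,L2,L3=S.x
        for tilt in(0,15,20,25,30):
            for x in(.45,.5,.52,.55):
                for zt in(.012,.03):
                    t=np.radians(tilt); w=np.array([x-L3*np.sin(t),zt-H+L3*np.cos(t)]); d=np.hypot(*w)
                    q4=np.pi-np.arccos((L1**2+L2**2-d*d)/(2*L1*L2)); b=np.arctan2(w[0],w[1]); q2=b-np.arctan2(L2*np.sin(q4),L1+L2*np.cos(q4)); print(tilt,x,zt,np.round([q2,q4,np.pi-t-q2-q4],2))
E
python3 fk.py
```

```text
[0.31588259 0.52699021 0.48550453 0.33388104] [ 0.00157508  0.00261117 -0.00360903  0.00065468  0.00075348 -0.00326585]
0 0.45 0.012 [0.48 2.22 0.44]
0 0.45 0.03 [0.44 2.22 0.49]
0 0.5 0.012 [0.53 2.11 0.5 ]
0 0.5 0.03 [0.49 2.11 0.54]
0 0.52 0.012 [0.55 2.06 0.53]
0 0.52 0.03 [0.52 2.06 0.56]
0 0.55 0.012 [0.58 1.99 0.57]
0 0.55 0.03 [0.55 1.99 0.6 ]
15 0.45 0.012 [0.42 2.41 0.05]
15 0.45 0.03 [0.37 2.41 0.1 ]
15 0.5 0.012 [0.47 2.3  0.11]
15 0.5 0.03 [0.42 2.3  0.16]
15 0.52 0.012 [0.48 2.26 0.14]
15 0.52 0.03 [0.44 2.26 0.18]
15 0.55 0.012 [0.51 2.19 0.17]
15 0.55 0.03 [0.48 2.19 0.21]
20 0.45 0.012 [ 0.42  2.47 -0.1 ]
20 0.45 0.03 [ 0.37  2.47 -0.05]
20 0.5 0.012 [ 0.46  2.36 -0.03]
20 0.5 0.03 [0.42 2.36 0.01]
20 0.52 0.012 [ 0.48  2.32 -0.01]
20 0.52 0.03 [0.44 2.32 0.04]
20 0.55 0.012 [0.51 2.25 0.03]
20 0.55 0.03 [0.47 2.25 0.07]
25 0.45 0.012 [ 0.44  2.53 -0.26]
25 0.45 0.03 [ 0.38  2.53 -0.2 ]
25 0.5 0.012 [ 0.47  2.42 -0.19]
25 0.5 0.03 [ 0.42  2.42 -0.14]
25 0.52 0.012 [ 0.49  2.38 -0.16]
25 0.52 0.03 [ 0.44  2.38 -0.11]
25 0.55 0.012 [ 0.51  2.31 -0.12]
25 0.55 0.03 [ 0.47  2.31 -0.07]
30 0.45 0.012 [ 0.47  2.58 -0.44]
30 0.45 0.03 [ 0.41  2.58 -0.37]
30 0.5 0.012 [ 0.5   2.48 -0.35]
30 0.5 0.03 [ 0.44  2.48 -0.3 ]
30 0.52 0.012 [ 0.51  2.43 -0.32]
30 0.52 0.03 [ 0.46  2.43 -0.27]
30 0.55 0.012 [ 0.53  2.37 -0.28]
30 0.55 0.03 [ 0.48  2.37 -0.23]
```

Emit:
{"method": "send_rows", "body": {"series": [[[0,0,-0.004],[1,0,0]],[[0,-0.006,0],[1,0,0]],[[0,-0.01,0],[1,0,0]],[[0,-0.01,0],[1,0,0]],[[-0.003,-0.01,0],[1,0,0]],[[-0.003,-0.01,0],[0,0,1]],[[0,0,0],[0,0,1]],[[0,0,0],[0,0,1]],[[0,0,0],[0,0,1]],[[0,0,0],[0,0,1]],[[0,0,0],[0,0,1]],[[0,0,0],[0,0,1]],[[0,0,0],[0,0,1]],[[0,0,0],[0,0,1]],[[0,0,0],[0,0,1]],[[0,0,0],[0,0,1]],[[0,0,0],[0,0,1]],[[0,0,0],[0,0,1]],[[0,0,0],[0,0,1]],[[0,0,0],[0,0,1]]], "fingers": 0}}

```text
clock: 6.52
tcp_pos: [0.4521, -0.0122, 0.1341]
orientation: [-3.106, -0.466, -0.001]
contact_force: [0.3, 1.0, 0.1]
grip_width: 0.0856
```

Emit:
{"method": "send_rows", "body": {"series": [[[0,0,0],[0,0,1]],[[0,0,0],[0,0,1]],[[0,0,0],[0,0,1]],[[0,0,0],[0,0.4,0]],[[0,0,0],[0,0.4,0]],[[0,0,0],[0,0,0]]]}}

```text
clock: 7.28
tcp_pos: [0.4513, -0.0123, 0.1339]
orientation: [-3.137, -0.061, -0.109]
contact_force: [0.2, -0.7, -0.1]
grip_width: 0.0855
```

```bash
python3 -c "
from s import *
goal([.451,-.016,.06])
f=cam('top','t2.png');f=cam('side','s2.png')
a=cv2.imread('pics/t2.png')[80:380,150:400];b=cv2.imread('pics/s2.png')[100:300,120:370]
cv2.imwrite('pics/c2.png',np.vstack([cv2.resize(b,None,fx=1.6,fy=1.6),cv2.resize(a,None,fx=1.6,fy=.9)])[:600])"
```

```text
t 7.28 tcp [ 0.4513 -0.0123  0.1339] F [ 0.23 -0.71 -0.12] M [-0.04  0.07 -0.02] w 0.0855
x [0.997 0.038 0.069] y [ 0.039 -0.999 -0.001] z [ 0.069  0.003 -0.998]
q [-0.43  0.22  0.36  2.23 -0.12  0.64  0.05]
tool delta [-0.0055  0.0038  0.0737]
```

View pics/c2.png

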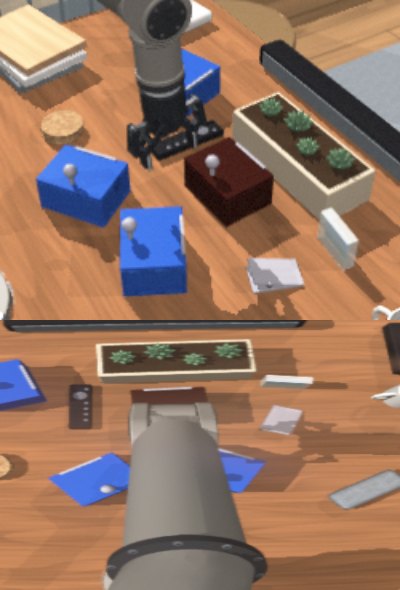

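Emit:
{"method": "send_rows", "body": {"series": [[[-0.003,0.002,0.018],[0,0,0]],[[-0.003,0.002,0.018],[0,0,0]],[[-0.002,0,0.018],[0,0,0]],[[-0.001,0,0.018],[0,0,0]],[[0,0,0.012],[0,0,0]],[[0,0,0],[0,0,0]]]}}

```text
clock: 8.12
tcp_pos: [0.4479, -0.017, 0.048]
orientation: [-3.138, -0.059, -0.104]
contact_force: [-0.9, -0.3, -0.0]
grip_width: 0.0851
```

```bash
python3 -c "
from s import *
goal([.451,-.016,.010])
f=cam('side','s3.png')
b=cv2.imread('pics/s3.png')[120:260,150:330]
cv2.imwrite('pics/c3.png',cv2.resize(b,None,fx=4,fy=4,interpolation=2))"
```

```text
t 8.12 tcp [ 0.4479 -0.017   0.048 ] F [-0.95 -0.29 -0.01] M [-0.05  0.09 -0.03] w 0.0851
x [0.997 0.038 0.066] y [ 0.038 -0.999  0.   ] z [ 0.066  0.002 -0.998]
q [-0.34  0.39  0.27  2.29 -0.24  0.42  0.17]
tool delta [ 0.0006 -0.0009  0.0382]
```

View pics/c3.png

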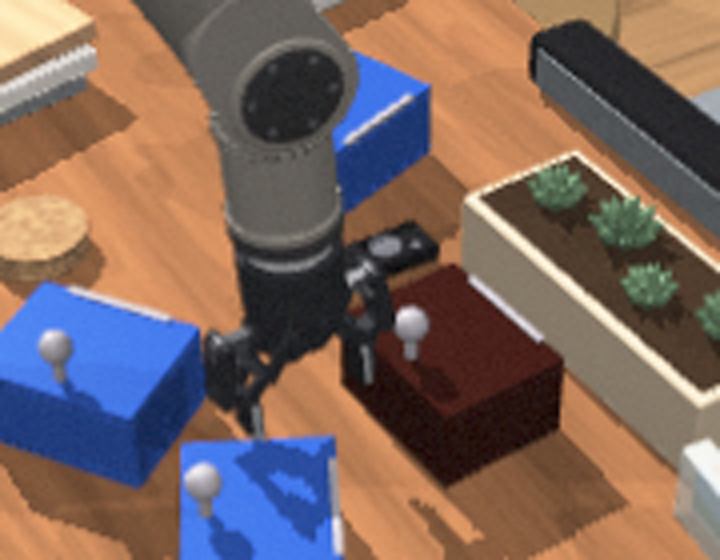

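The front knuckle bulges about 20 mm past the fingertip and would meet the lid's ball. I'm changing the plan. The fingers will spread along y, and only the right finger will push at the box's middle, with the body passing left of the ball.

Emit:
{"method": "send_rows", "body": {"series": [[[0,0,-0.022],[0,0,0]],[[0,0,-0.026],[0,0,0]],[[0,0,-0.026],[0,0,0]],[[0,0,-0.022],[0,-0.8,0]],[[0,0,0],[0,0,-1]],[[0,0,0],[0,0,-1]],[[0,0,0],[0,0,-1]],[[0,0,0],[0,0,-1]],[[0,0,0],[0,0,-1]],[[0,0,0],[0,0,-1]],[[0,0,0],[0,0,-1]],[[0,0,0],[0,0,-1]],[[0,0,0],[0,0,-1]],[[0,0,0],[0,0,-1]],[[0,0,0],[0,0,-1]],[[0,0,0],[0,0,-1]],[[0,0,0],[0,0,-1]],[[0,0,0],[0,0,-1]],[[0,0,0],[0,0,-1]],[[0,0,0],[0,0,-1]]]}}

```text
clock: 10.68
tcp_pos: [0.4418, -0.0173, 0.1451]
orientation: [-2.365, -2.067, 0.001]
contact_force: [0.3, 0.5, -0.4]
grip_width: 0.0853
```

Emit:
{"method": "send_rows", "body": {"series": [[[0.01,0.01,0],[0,0,-1]],[[0.012,0.01,0],[0,0,-1]],[[0.012,0.01,0],[-0.5,0,0]],[[0.012,0.01,0],[-0.5,0,0]],[[0,0,0],[-1,0,0]],[[0,0,0],[0,-0.6,0]],[[0,0,0],[0,-0.6,0]],[[0,0,0],[0,0,0]]]}}

```text
clock: 11.68
tcp_pos: [0.4827, 0.0287, 0.1453]
orientation: [2.05, 2.115, 0.078]
contact_force: [0.2, -0.4, -0.4]
grip_width: 0.0855
```

```bash
cat >> s.py <<'E'
def tips(R,p):
    a=R@np.array([-.05,.011,-.013])+p; b=R@np.array([.05,.011,-.013])+p
    print('right contact',np.round(a,4),'left',np.round(b,4)); return a
E
python3 -c "
from s import *
o,R=st(); a=tips(R,o['tcp_pos']); print(np.round(R.T@(np.array([.508,-.018,.026])-a),4))"
```

```text
t 11.68 tcp [0.4827 0.0287 0.1453] F [ 0.22 -0.41 -0.39] M [ 0.1   0.2  -0.02] w 0.0855
x [-0.022  0.994 -0.103] y [0.984 0.039 0.172] z [ 0.176 -0.097 -0.98 ]
q [-0.42  0.2   0.14  2.22  0.2   0.59  1.16]
right contact [ 0.4924 -0.0193  0.1651] left [0.4902 0.0802 0.1548]
[ 0.0152 -0.0085  0.1389]
```

Emit:
{"method": "send_rows", "body": {"series": [[[0.008,-0.004,0.012],[0,-0.5,0]],[[0.007,-0.004,0.02],[0,0,0]],[[0,0,0.025],[0,0,0]],[[0,0,0.025],[0,0,0]],[[0,0,0.02],[0,0,0]],[[0,0,0],[0,0,0]]]}}

```text
clock: 12.42
tcp_pos: [0.4916, 0.0273, 0.0412]
orientation: [2.038, 2.087, 0.028]
contact_force: [0.3, 0.7, -0.0]
grip_width: 0.0855
```

```bash

python3 -c "
from s import *
o,R=st(); a=tips(R,o['tcp_pos']); print(np.round(R.T@(np.array([.508,-.017,.027])-a),4))
f=cam('side','s4.png')
b=cv2.imread('pics/s4.png')[120:260,150:330]
cv2.imwrite('pics/c4.png',cv2.resize(b,None,fx=4,fy=4,interpolation=2))"
```

```text
t 12.43 tcp [0.4916 0.0273 0.0412] F [ 0.28  0.68 -0.04] M [0.13 0.16 0.04] w 0.0855
x [-0.011  0.989 -0.146] y [0.985 0.036 0.169] z [ 0.173 -0.142 -0.975]
q [-0.47  0.43  0.19  2.26  0.33  0.35  0.99]
right contact [ 0.5007 -0.0199  0.0631] left [0.4996 0.079  0.0485]
[0.0081 0.0012 0.036 ]
```

View pics/c4.png

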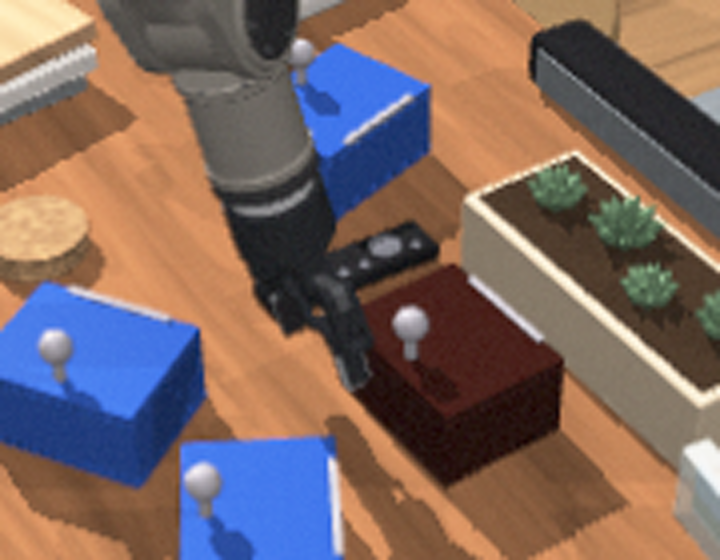

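Emit:
{"method": "send_rows", "body": {"series": [[[0.004,0,0.012],[0,0,0]],[[0.004,0,0.014],[0,0,0]],[[0,0,0.01],[0,0,0]],[[0,0,0],[0,0,0]]]}}

```text
clock: 12.98
tcp_pos: [0.4977, 0.0308, 0.0047]
orientation: [2.036, 2.088, 0.028]
contact_force: [-0.0, -0.0, 0.3]
grip_width: 0.0854
```

```bash

python3 -c "
from s import *
o,R=st(); a=tips(R,o['tcp_pos']); print('fwd',np.round(R.T@np.array([1,.037,0]),4))
f=cam('side','s5.png')
b=cv2.imread('pics/s5.png')[120:260,150:330]
cv2.imwrite('pics/c5.png',cv2.resize(b,None,fx=4,fy=4,interpolation=2))"
```

```text
t 12.97 tcp [0.4977 0.0308 0.0047] F [-0.02 -0.04  0.28] M [ 0.08  0.13 -0.05] w 0.0854
x [-0.012  0.989 -0.147] y [0.985 0.037 0.169] z [ 0.173 -0.142 -0.975]
q [-0.48  0.52  0.2   2.25  0.34  0.27  0.96]
right contact [ 0.5069 -0.0164  0.0266] left [0.5057 0.0825 0.0119]
fwd [0.0243 0.9862 0.1678]
```

View pics/c5.png

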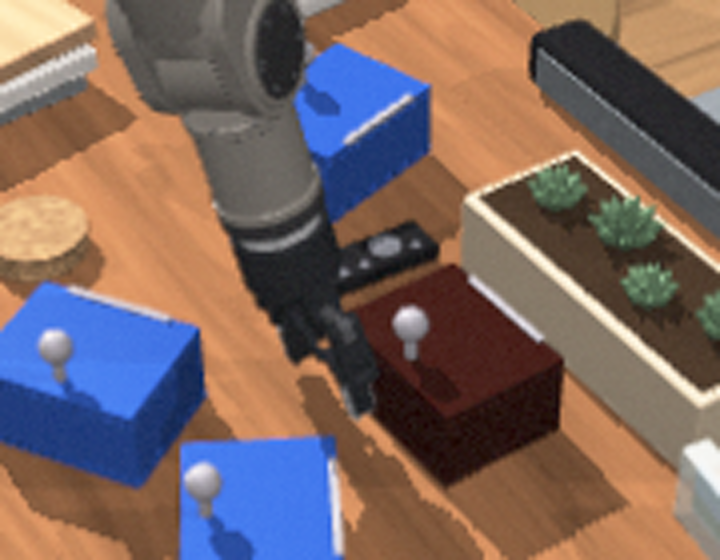

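Emit:
{"method": "send_rows", "body": {"series": [[[0,0.003,0.0005],[0,0,0]],[[0,0.003,0.0005],[0,0,0]],[[0,0.003,0.0005],[0,0,0]],[[0,0.003,0.0005],[0,0,0]],[[0,0.003,0.0005],[0,0,0]],[[0,0.003,0.0005],[0,0,0]],[[0.001,0.003,0.0005],[0,0,0]]]}}

```text
clock: 13.9
tcp_pos: [0.5194, 0.032, 0.0056]
orientation: [2.037, 2.087, 0.03]
contact_force: [-4.4, -0.1, 3.1]
grip_width: 0.0852
```

```bash

python3 -c "
from s import *
o,R=st(); a=tips(R,o['tcp_pos']); 
f=cam('side','s6.png')
b=cv2.imread('pics/s6.png')[120:260,170:350]
cv2.imwrite('pics/c6.png',cv2.resize(b,None,fx=4,fy=4,interpolation=2))"
```

```text
t 13.9 tcp [0.5194 0.032  0.0056] F [-4.43 -0.12  3.1 ] M [-0.16  0.87 -0.38] w 0.0852
x [-0.012  0.989 -0.146] y [0.985 0.037 0.171] z [ 0.174 -0.142 -0.974]
q [-0.45  0.54  0.18  2.21  0.33  0.3   0.98]
right contact [ 0.5285 -0.0152  0.0275] left [0.5273 0.0838 0.0129]
```

View pics/c6.png

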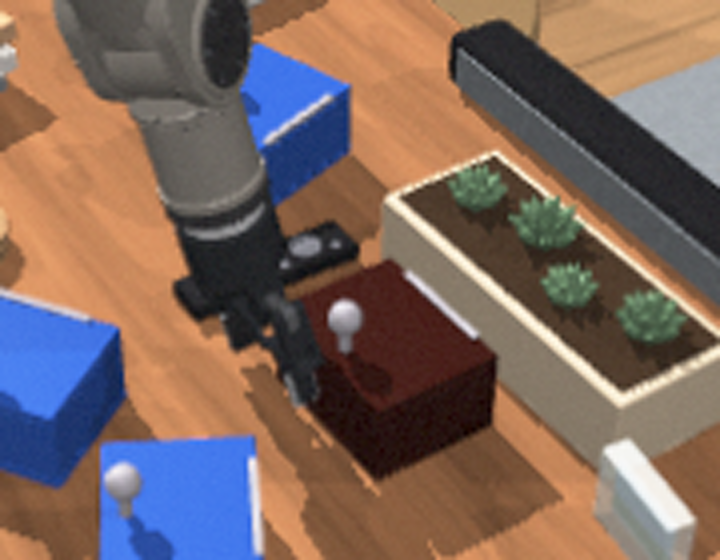

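Emit:
{"method": "send_rows", "body": {"series": [[[0,0.003,0.0006],[0,0,0]],[[0,0.003,0.0006],[0,0,0]],[[0,0.003,0.0006],[0,0,0]],[[0,0.003,0.0006],[0,0,0]],[[0,0.003,0.0006],[0,0,0]],[[0,0.003,0.0006],[0,0,0]],[[0,0.003,0.0006],[0,0,0]],[[0,0.002,0.0004],[0,0,0]]]}}

```text
clock: 14.95
tcp_pos: [0.5432, 0.0326, 0.0052]
orientation: [2.036, 2.087, 0.031]
contact_force: [-3.6, 0.9, 3.0]
grip_width: 0.0851
```

```bash

python3 -c "
from s import *
o,R=st(); a=tips(R,o['tcp_pos']); 
f=cam('side','s7.png')
b=cv2.imread('pics/s7.png')[120:260,170:350]
cv2.imwrite('pics/c7.png',cv2.resize(b,None,fx=4,fy=4,interpolation=2))"
```

```text
t 14.95 tcp [0.5432 0.0326 0.0052] F [-3.63  0.89  2.97] M [-0.05  0.92 -0.32] w 0.0851
x [-0.012  0.989 -0.146] y [0.985 0.037 0.171] z [ 0.175 -0.141 -0.974]
q [-0.42  0.56  0.16  2.15  0.32  0.33  1.01]
right contact [ 0.5523 -0.0146  0.027 ] left [0.5511 0.0843 0.0125]
```

View pics/c7.png

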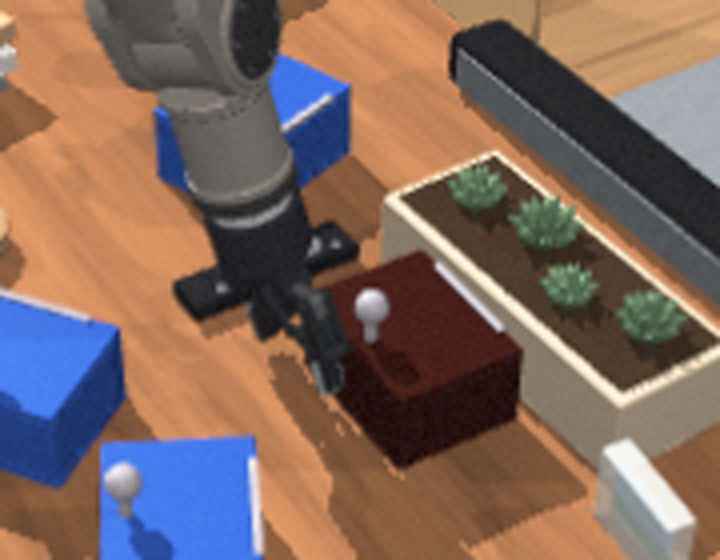

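Emit:
{"method": "send_rows", "body": {"series": [[[0,0.002,0.0004],[0,0,0]],[[0,0.002,0.0004],[0,0,0]],[[0,0.0015,0.0003],[0,0,0]],[[0,0.001,0.0002],[0,0,0]]]}}

```text
clock: 15.5
tcp_pos: [0.5493, 0.0326, 0.0049]
orientation: [2.036, 2.087, 0.03]
contact_force: [-7.3, 2.0, 5.4]
grip_width: 0.0854
```

Emit:
{"method": "send_rows", "body": {"series": [[[0,0.001,0.0002],[0,0,0]],[[0,0.001,0.0002],[0,0,0]]]}}

```text
clock: 15.75
tcp_pos: [0.5495, 0.0322, 0.0044]
orientation: [2.038, 2.088, 0.026]
contact_force: [-12.1, 1.8, 7.8]
grip_width: 0.0857
```

Emit:
{"method": "send_rows", "body": {"series": [[[0,0.001,0.0002],[0,0,0]]]}}

```text
clock: 15.88
tcp_pos: [0.5496, 0.0319, 0.0042]
orientation: [2.039, 2.088, 0.023]
contact_force: [-14.0, 1.9, 10.1]
grip_width: 0.0857
```

```bash

python3 -c "
from s import *
o,R=st(); a=tips(R,o['tcp_pos']); 
f=cam('side','s8.png');g=cam('top','t8.png')
b=cv2.imread('pics/s8.png')[150:250,210:330]
cv2.imwrite('pics/c8.png',cv2.resize(b,None,fx=6,fy=6,interpolation=2))
b=cv2.imread('pics/t8.png')[90:215,180:360]
cv2.imwrite('pics/d8.png',cv2.resize(b,None,fx=4.4,fy=4.4,interpolation=2))"
```

```text
t 15.88 tcp [0.5496 0.0319 0.0042] F [-13.97   1.88  10.07] M [-0.27  2.45 -0.94] w 0.0857
x [-0.011  0.989 -0.147] y [0.985 0.036 0.166] z [ 0.169 -0.143 -0.975]
q [-0.41  0.57  0.15  2.13  0.32  0.34  1.02]
right contact [ 0.5588 -0.0153  0.0261] left [0.5577 0.0836 0.0113]
```

View pics/c8.png

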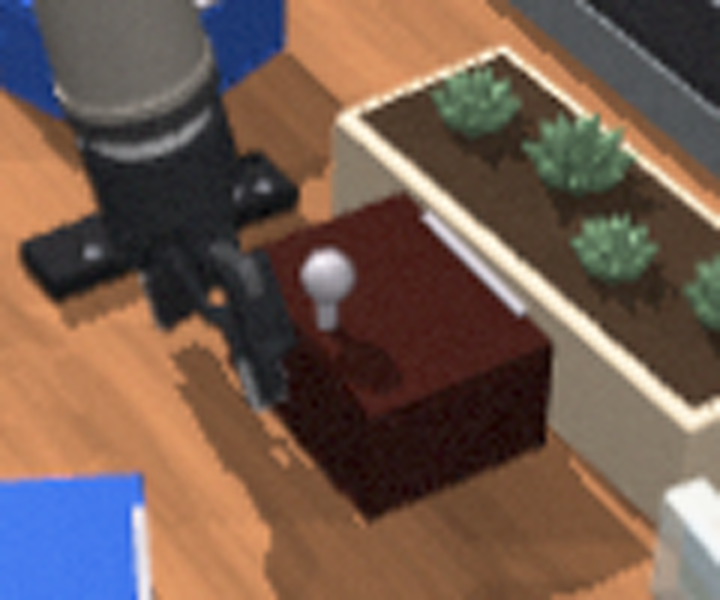

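View pics/d8.png

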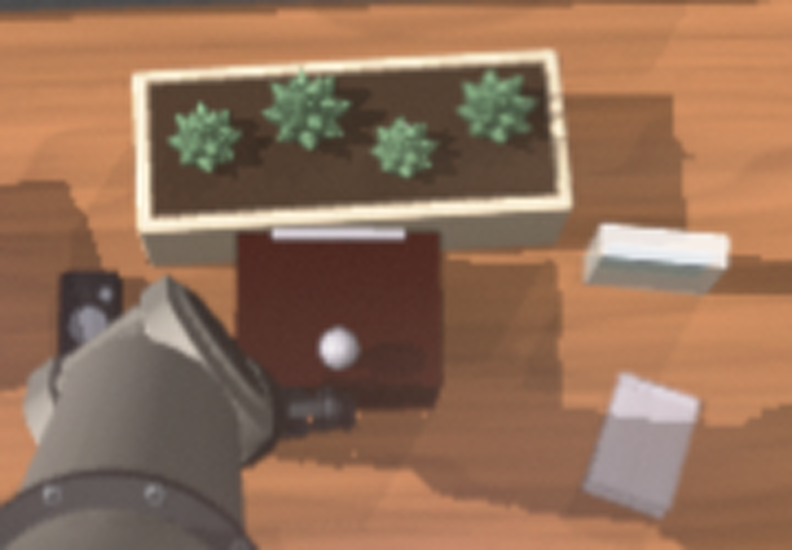

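Top view: the box's left back corner touches the planter, but its right side is still about 6 mm short (back edge (237,233)–(440,230) against the slanted planter rim). I'll back off, go round to the right and square it with the left finger near its right end.

Emit:
{"method": "send_rows", "body": {"series": [[[0,-0.013,-0.004],[0,0,0]],[[0,-0.013,-0.002],[0,0,0]],[[-0.02,-0.001,0.003],[0,0,0]],[[-0.035,-0.001,0.005],[0,0,0]],[[-0.035,-0.001,0.005],[0,0,0]],[[-0.035,-0.001,0.005],[0,0,0]],[[-0.031,-0.001,0.005],[0,0,0]],[[0,0,0],[0,0,0]],[[0,0,0],[0,0,0]]]}}

```text
clock: 17.1
tcp_pos: [0.5273, -0.1245, 0.0059]
orientation: [2.035, 2.087, 0.032]
contact_force: [0.5, -0.1, -0.0]
grip_width: 0.0856
```

```bash

python3 -c "
from s import *
o,R=st(); a=tips(R,o['tcp_pos']); 
g=cam('top','t9.png')
b=cv2.imread('pics/t9.png')[90:215,180:360]
cv2.imwrite('pics/d9.png',cv2.resize(b,None,fx=4.4,fy=4.4,interpolation=2))"
```

```text
t 17.1 tcp [ 0.5273 -0.1245  0.0059] F [ 0.5  -0.07 -0.03] M [ 0.2   0.2  -0.02] w 0.0856
x [-0.013  0.989 -0.145] y [0.984 0.038 0.172] z [ 0.176 -0.141 -0.974]
q [-0.04  0.53  0.09  2.18  0.37  0.26  1.28]
right contact [ 0.5365 -0.1717  0.0277] left [ 0.5352 -0.0728  0.0132]
```

View pics/d9.png

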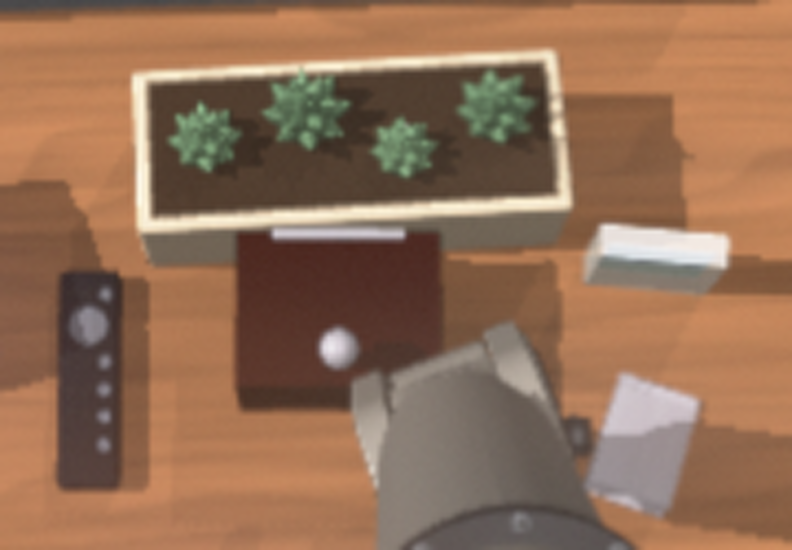

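Emit:
{"method": "send_rows", "body": {"series": [[[0,0.005,0.001],[0,0,0]],[[0,0.005,0.001],[0,0,0]],[[0,0.004,0.0007],[0,0,0]],[[0,0.003,0.0005],[0,0,0]],[[0,0.002,0.0003],[0,0,0]]]}}

```text
clock: 17.77
tcp_pos: [0.5465, -0.125, 0.0056]
orientation: [2.036, 2.087, 0.031]
contact_force: [-0.4, 0.1, 0.5]
grip_width: 0.0857
```

Emit:
{"method": "send_rows", "body": {"series": [[[-0.001,0.002,0.0002],[0,0,0]],[[-0.0015,0.002,0.0002],[0,0,0]],[[-0.0015,0.0015,0.0002],[0,0,0]]]}}

```text
clock: 18.15
tcp_pos: [0.5514, -0.129, 0.0064]
orientation: [2.036, 2.088, 0.03]
contact_force: [-1.8, 1.7, -0.2]
grip_width: 0.0853
```

Emit:
{"method": "send_rows", "body": {"series": [[[-0.0015,0.0015,0.0003],[0,0,0]],[[-0.0015,0.0015,0.0003],[0,0,0]]]}}

```text
clock: 18.4
tcp_pos: [0.5549, -0.1319, 0.0069]
orientation: [2.036, 2.087, 0.03]
contact_force: [-1.4, 1.0, -0.6]
grip_width: 0.0855
```

Emit:
{"method": "send_rows", "body": {"series": [[[-0.001,0.0015,0.0004],[0,0,0]]]}}

```text
clock: 18.52
tcp_pos: [0.5561, -0.1328, 0.0068]
orientation: [2.036, 2.088, 0.03]
contact_force: [-5.1, 2.6, 2.0]
grip_width: 0.0857
```

Emit:
{"method": "send_rows", "body": {"series": [[[0,0.0015,0.0004],[0,0,0]]]}}

```text
clock: 18.65
tcp_pos: [0.5562, -0.1328, 0.0064]
orientation: [2.037, 2.089, 0.027]
contact_force: [-7.4, 1.6, 5.9]
grip_width: 0.0855
```

Emit:
{"method": "send_rows", "body": {"series": [[[0,0.001,0.0003],[0,0,0]]]}}

```text
clock: 18.77
tcp_pos: [0.5562, -0.1329, 0.006]
orientation: [2.038, 2.09, 0.025]
contact_force: [-9.9, 1.8, 5.5]
grip_width: 0.0856
```

```bash

python3 -c "
from s import *
o,R=st(); a=tips(R,o['tcp_pos']); 
g=cam('top','t10.png');f=cam('side','s10.png')
b=cv2.imread('pics/t10.png')[90:215,180:360]
cv2.imwrite('pics/d10.png',cv2.resize(b,None,fx=4.4,fy=4.4,interpolation=2))
b=cv2.imread('pics/s10.png')[150:250,230:350]
cv2.imwrite('pics/c10.png',cv2.resize(b,None,fx=6,fy=6,interpolation=2))"
```

```text
t 18.77 tcp [ 0.5562 -0.1329  0.006 ] F [-9.85  1.76  5.54] M [0.53 2.04 0.25] w 0.0856
x [-0.013  0.989 -0.146] y [0.985 0.037 0.166] z [ 0.17  -0.142 -0.975]
q [0.   0.56 0.05 2.11 0.35 0.31 1.32]
right contact [ 0.5655 -0.1801  0.0278] left [ 0.5642 -0.0812  0.0132]
```

View pics/d10.png

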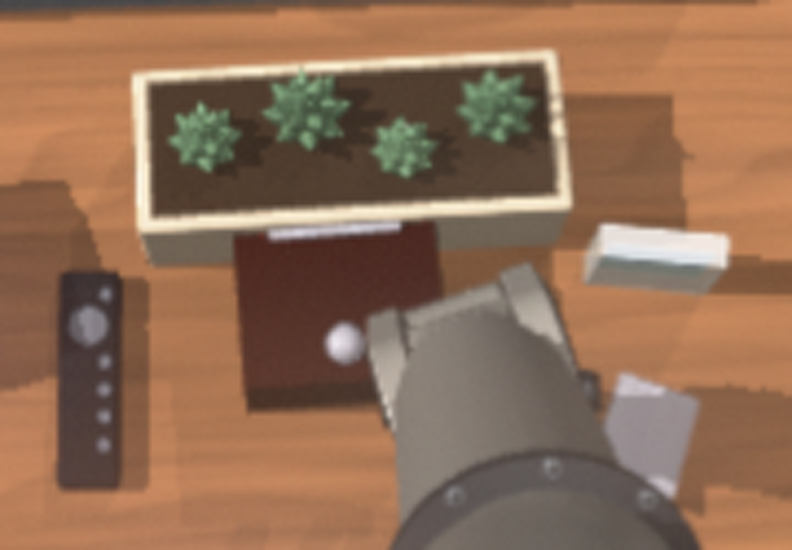

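View pics/c10.png

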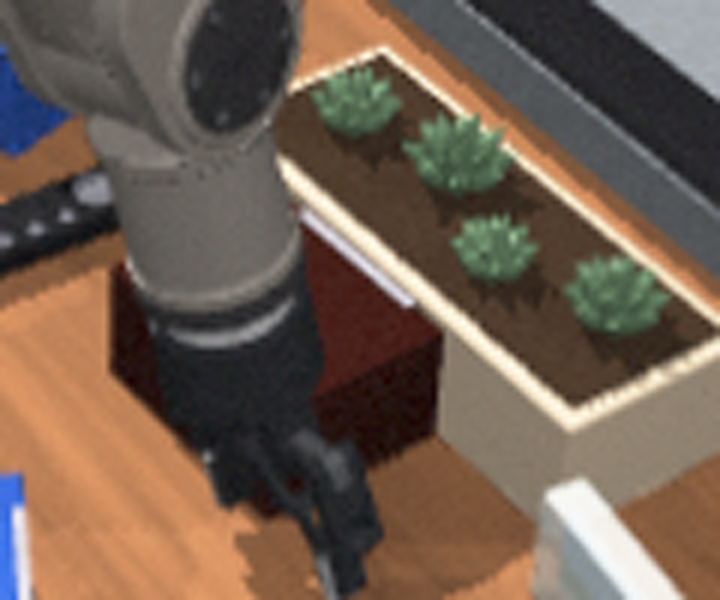

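Emit:
{"method": "send_rows", "body": {"series": [[[0,-0.013,-0.004],[0,0,0]],[[0,-0.014,-0.002],[0,0,0]],[[0,0,0],[0,0,0]]]}}

```text
clock: 19.25
tcp_pos: [0.5301, -0.1332, 0.0079]
orientation: [2.037, 2.087, 0.03]
contact_force: [0.9, 0.5, 0.4]
grip_width: 0.0856
```

```bash
cat > edge.py <<'E'
from s import *
def edges(f,show=None):
    im=f['frame'].astype(float); 
    # rim lower edge: R drops below 180 below the bright rim, per column; lid back edge: redness onset
    rim=[];lid=[]
    for c in range(236,278):
        col=im[:,c]; 
        br=[y for y in range(130,150) if col[y,2]>180]
        if br:
            y=max(br); a,b=col[y,2],col[y+2,2]; t=150.
            for k in range(y,y+4):
                if col[k,2]>=t>col[k+1,2]: rim.append((c,k+(col[k,2]-t)/(col[k,2]-col[k+1,2]))); break
        # lid: find first row below rim where G/R ratio < .72 (dark red) 
        for k in range(int(rim[-1][1])+1 if rim else 140,165):
            q=lambda y: col[y,1]/max(col[y,0],1)
            if q(k)>.75>=q(k+1) and col[k+1,0]<150: lid.append((c,k+(q(k)-.75)/(q(k)-q(k+1)))); break
    return np.array(rim),np.array(lid)
if __name__=='__main__':
    import sys
    g=cam('top',sys.argv[1])
    st()
    rim,lid=edges(g)
    for n,e,z in(('rim',rim,.08),('lid',lid,.073)):
        if len(e)<5: print(n,len(e)); continue
        w=onz(g,e,z); 
        m=np.ones(len(w),bool)
        for _ in range(4):
            p=np.polyfit(w[m,1],w[m,0],1); d=w[:,0]-np.polyval(p,w[:,1]); m=abs(d)<max(.0012,2*np.std(d[m]))
        print(n,m.sum(),'yaw',np.round(-p[0],4),'x at y=.045,-.02,-.085',np.round(np.polyval(p,[.045,-.02,-.085]),4), 'rms',np.std(d[m]).round(4))
E
python3 edge.py t11.png; python3 - <<'E'
from h import *
b=cv2.imread('pics/t11.png')[90:215,180:360]
cv2.imwrite('pics/d11.png',cv2.resize(b,None,fx=4.4,fy=4.4,interpolation=2))
E
```

```text
t 19.3 tcp [ 0.5313 -0.1331  0.0081] F [-0.19  0.69 -0.26] M [ 0.2   0.19 -0.03] w 0.0852
x [-0.012  0.989 -0.146] y [0.984 0.037 0.172] z [ 0.175 -0.142 -0.974]
q [-0.01  0.53  0.07  2.17  0.37  0.27  1.3 ]
rim 42 yaw 0.0489 x at y=.045,-.02,-.085 [0.6616 0.6648 0.6679] rms 0.0041
lid 34 yaw 0.0997 x at y=.045,-.02,-.085 [0.6557 0.6622 0.6687] rms 0.0018
```

View pics/d11.png

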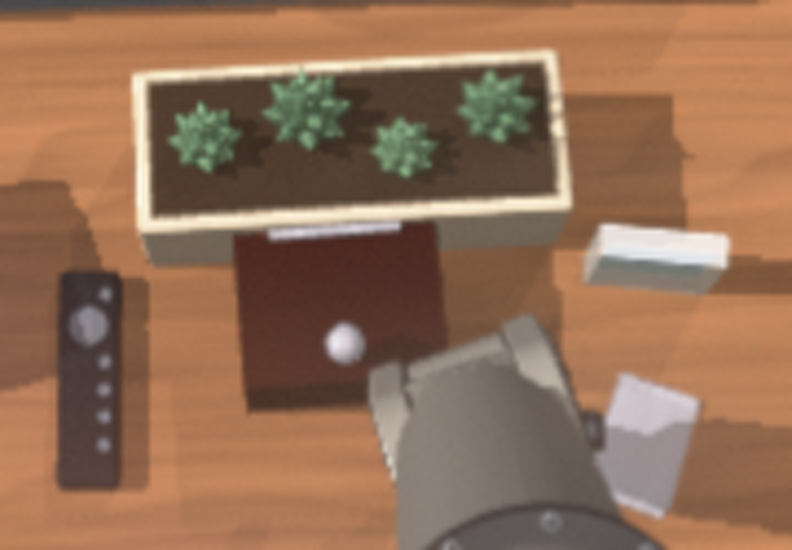

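Emit:
{"method": "send_rows", "body": {"series": [[[0.02,0.001,-0.003],[0,0,0]],[[0.035,0.0013,-0.005],[0,0,0]],[[0.035,0.0013,-0.005],[0,0,0]],[[0.035,0.0013,-0.005],[0,0,0]],[[0.03,0.0013,-0.004],[0,0,0]],[[0.018,0.001,-0.003],[0,0,0]],[[0,0.004,0.003],[0,0,0]],[[0,0.005,0.002],[0,0,0]]]}}

```text
clock: 20.3
tcp_pos: [0.5424, 0.0406, 0.0049]
orientation: [2.036, 2.086, 0.03]
contact_force: [0.1, -0.9, -0.2]
grip_width: 0.0853
```

```bash

python3 -c "
from s import *
o,R=st(); a=tips(R,o['tcp_pos']) 
g=cam('top','t12.png')
b=cv2.imread('pics/t12.png')[120:190,220:300]
cv2.imwrite('pics/d12.png',cv2.resize(b,None,fx=9,fy=8.5,interpolation=0))"
```

```text
t 20.3 tcp [0.5424 0.0406 0.0049] F [ 0.12 -0.87 -0.21] M [0.17 0.16 0.03] w 0.0853
x [-0.011  0.989 -0.146] y [0.985 0.036 0.171] z [ 0.175 -0.142 -0.974]
q [-0.43  0.56  0.16  2.15  0.33  0.33  0.99]
right contact [ 0.5515 -0.0066  0.0268] left [0.5504 0.0924 0.0122]
```

View pics/d12.png

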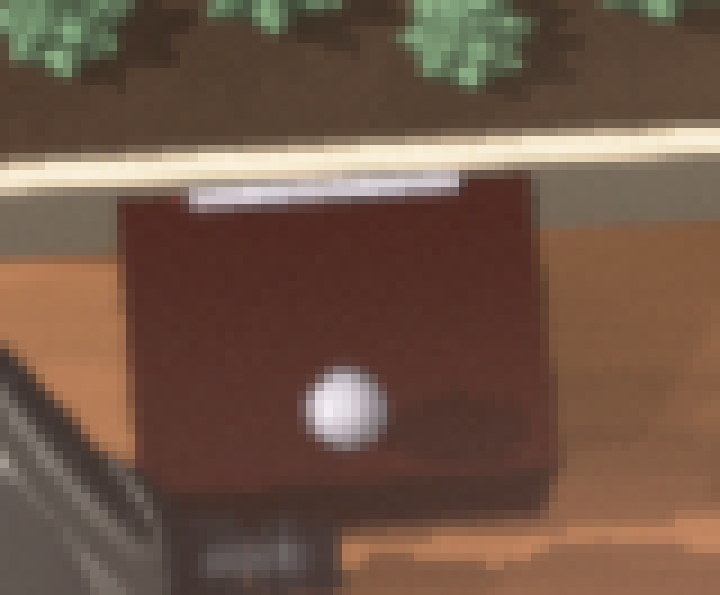

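Emit:
{"method": "send_rows", "body": {"series": [[[0,0.003,0.0005],[0,0,0]],[[0,0.002,0.0003],[0,0,0]],[[0,0.002,0.0003],[0,0,0]]]}}

```text
clock: 20.72
tcp_pos: [0.549, 0.0414, 0.0052]
orientation: [2.036, 2.087, 0.031]
contact_force: [-0.6, 0.2, 0.7]
grip_width: 0.0854
```

Emit:
{"method": "send_rows", "body": {"series": [[[0.0005,0.001,0.0001],[0,0,0]],[[0.0005,0.001,0.0001],[0,0,0]]]}}

```text
clock: 20.98
tcp_pos: [0.5505, 0.0425, 0.005]
orientation: [2.037, 2.087, 0.029]
contact_force: [-1.2, -0.4, 1.1]
grip_width: 0.0854
```

Emit:
{"method": "send_rows", "body": {"series": [[[0.0005,0.001,0.0001],[0,0,0]],[[0.0005,0.001,0.0001],[0,0,0]]]}}

```text
clock: 21.22
tcp_pos: [0.5517, 0.0433, 0.0048]
orientation: [2.037, 2.087, 0.028]
contact_force: [-5.5, 0.2, 3.3]
grip_width: 0.0851
```

Emit:
{"method": "send_rows", "body": {"series": [[[0.0005,0.001,0.0001],[0,0,0]],[[0.0005,0.001,0.0001],[0,0,0]]]}}

```text
clock: 21.48
tcp_pos: [0.5526, 0.0439, 0.0046]
orientation: [2.038, 2.087, 0.024]
contact_force: [-10.7, -0.8, 7.1]
grip_width: 0.0855
```

Emit:
{"method": "send_rows", "body": {"series": [[[0,0.001,0.0001],[0,0,0]],[[0,0.001,0.0001],[0,0,0]]]}}

```text
clock: 21.72
tcp_pos: [0.5528, 0.0437, 0.0043]
orientation: [2.04, 2.088, 0.02]
contact_force: [-15.1, 1.5, 12.6]
grip_width: 0.0856
```

Emit:
{"method": "send_rows", "body": {"series": [[[0,0.001,0.0001],[0,0,0]]]}}

```text
clock: 21.85
tcp_pos: [0.5528, 0.0436, 0.0041]
orientation: [2.041, 2.088, 0.018]
contact_force: [-18.0, 1.6, 13.0]
grip_width: 0.0855
```

Emit:
{"method": "send_rows", "body": {"series": [[[0,-0.012,-0.003],[0,0,0]],[[0,-0.016,-0.012],[0,0,0]],[[0,-0.012,-0.022],[0,0.85,0]],[[0,0,-0.025],[0,0.85,0]],[[0,0,-0.025],[1,0,0]],[[0,0,-0.025],[1,0,0]],[[0,0,-0.01],[0,0,0]],[[0,0,0],[0,0,0]]]}}

```text
clock: 22.85
tcp_pos: [0.5017, 0.0503, 0.1187]
orientation: [2.179, 2.263, 0.0]
contact_force: [-0.5, 0.9, -1.2]
grip_width: 0.0852
```

```bash

python3 -c "
from s import *
o,R=st()
g=cam('top','t13.png');f=cam('side','s13.png')
import pickle; pickle.dump((g,f),open('13.pkl','wb'))
b=cv2.imread('pics/t13.png')[120:190,220:300]
cv2.imwrite('pics/d13.png',cv2.resize(b,None,fx=9,fy=8.5,interpolation=0))
b=cv2.imread('pics/s13.png')[150:250,230:350]
cv2.imwrite('pics/c13.png',cv2.resize(b,None,fx=6,fy=6,interpolation=2))"
```

```text
t 22.85 tcp [0.5017 0.0503 0.1187] F [-0.5   0.93 -1.19] M [ 0.02  0.04 -0.01] w 0.0852
x [-0.038  0.999 -0.   ] y [0.999 0.038 0.   ] z [ 0. -0. -1.]
q [-0.1   0.35 -0.15  2.05  0.08  0.74  1.31]
```

View pics/d13.png

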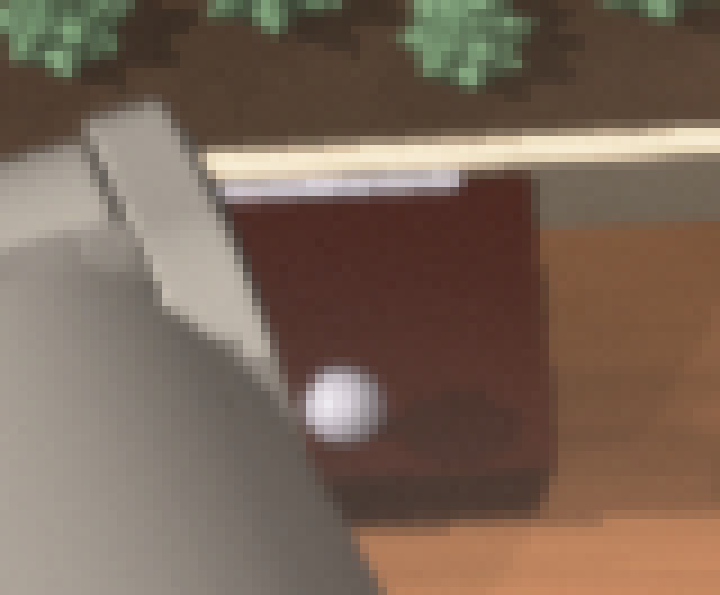

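View pics/c13.png

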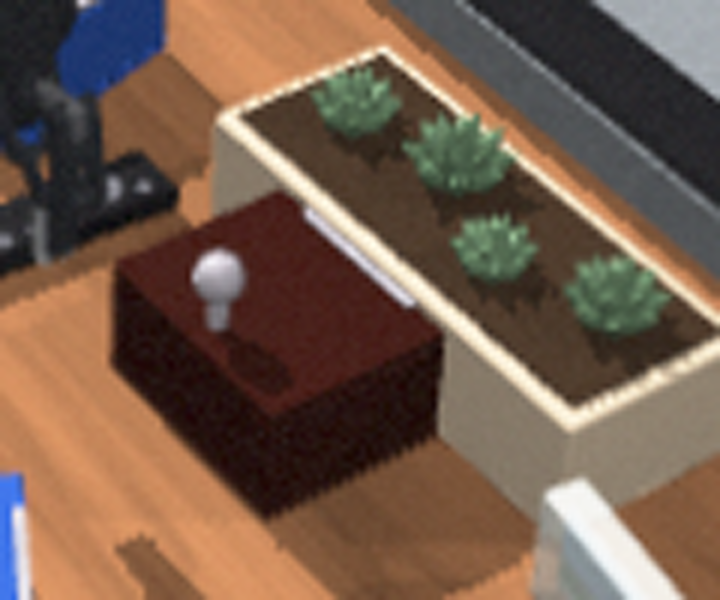

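```bash

python3 -c "
from s import *
import pickle
g,f=pickle.load(open('13.pkl','rb'))
def ball(f,x0,y0,w=7):
    im=f['frame'][y0-w:y0+w+1,x0-w:x0+w+1].astype(float)
    m=(im[...,2]>105)&(im.max(2)-im.min(2)<45); ys,xs=np.nonzero(m); (cx,cy),rr=cv2.minEnclosingCircle(np.c_[xs,ys].astype(np.float32)); print(xs.mean()+x0-w,ys.mean()+y0-w,'circ',cx+x0-w,cy+y0-w,rr,len(xs)); return [(xs.mean()+x0-w,ys.mean()+y0-w)]
a=ball(g,int(220+343/9),int(120+404/8.5)); b=ball(f,int(230+219/6),int(150+276/6))
print(onz(g,a,.1035),onz(f,b,.1035))
o1,d1=ray(g,a);o2,d2=ray(f,b);A=np.c_[d1[0],-d2[0]];t=np.linalg.lstsq(A,o2-o1,rcond=None)[0];p=o1+d1[0]*t[0];q=o2+d2[0]*t[1];print('tri',p,q)
a=np.array([[345,480],[550,468]])
"
```

```text
256.9846153846154 167.07692307692307 circ 256.0 167.0 5.385264873504639 65
265.8524590163934 196.14754098360655 circ 265.5 197.0 6.020897388458252 61
[[ 0.5798102  -0.02329501  0.1035    ]] [[ 0.57803873 -0.02530231  0.1035    ]]
tri [ 0.58039673 -0.02335223  0.10131816] [ 0.57961302 -0.02303925  0.10109927]
```

Emit:
{"method": "send_rows", "body": {"series": [[[-0.01,0.01,-0.015],[0,0,0]],[[-0.017,0.0165,0],[0,0,0]],[[-0.017,0.0165,0],[0,0,0]],[[-0.017,0.0165,0],[0,0,0]],[[-0.016,0.0155,0],[0,0,0]],[[0,0,0.01],[0,0,0]],[[0,0,0],[0,0,0]],[[0,0,0],[0,0,0]]]}}

```text
clock: 23.95
tcp_pos: [0.5782, -0.0229, 0.1229]
orientation: [-2.176, -2.263, 0.004]
contact_force: [-0.8, -0.2, -0.2]
grip_width: 0.0856
```

```bash

python3 -c "
from s import *
goal([.5795,-.024,.083])
f=cam('side','s14.png')
b=cv2.imread('pics/s14.png')[130:250,210:350]
cv2.imwrite('pics/c14.png',cv2.resize(b,None,fx=5,fy=5,interpolation=2))"
```

```text
t 23.95 tcp [ 0.5782 -0.0229  0.1229] F [-0.84 -0.17 -0.19] M [ 0.02 -0.    0.01] w 0.0856
x [-0.039  0.999  0.   ] y [ 0.999  0.039 -0.004] z [-0.004  0.    -1.   ]
q [ 0.02  0.45 -0.11  1.88  0.07  0.82  1.48]
tool delta [-0.0012  0.0014  0.0399]
```

View pics/c14.png

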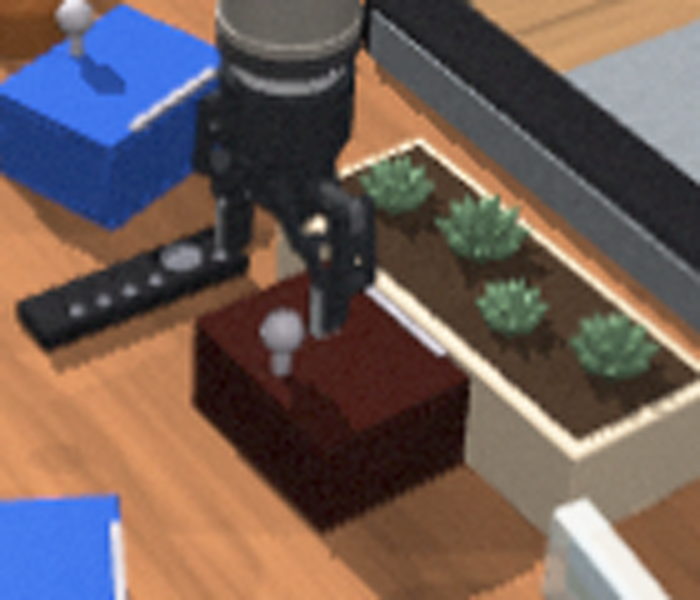

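Emit:
{"method": "send_rows", "body": {"series": [[[-0.001,0.001,0.012],[0,0,0]],[[0,0,0.014],[0,0,0]],[[0,0,0.014],[0,0,0]],[[0,0,0],[0,0,0]]]}}

```text
clock: 24.5
tcp_pos: [0.5789, -0.025, 0.0817]
orientation: [-2.176, -2.26, 0.006]
contact_force: [-0.8, 0.2, -0.3]
grip_width: 0.0855
```

Emit:
{"method": "send_rows", "body": {"series": [[[0,0,0],[0,0,0]],[[0,0,0],[0,0,0]],[[0,0,0],[0,0,0]],[[0,0,0],[0,0,0]],[[0,0,0],[0,0,0]]], "fingers": 160, "grip_force": 20}}

```text
clock: 25.12
tcp_pos: [0.5802, -0.025, 0.0836]
orientation: [-2.178, -2.262, 0.003]
contact_force: [-1.1, -0.5, 0.0]
grip_width: 0.0318
```

```bash

python3 -c "
from s import *
goal([.5795,-.024,.083])
f=cam('side','s15.png');g=cam('top','t15.png')
b=cv2.imread('pics/s15.png')[150:230,240:340]
cv2.imwrite('pics/c15.png',cv2.resize(b,None,fx=7,fy=7,interpolation=2))"
```

```text
t 25.12 tcp [ 0.5802 -0.025   0.0836] F [-1.05 -0.48  0.  ] M [-0.01  0.04 -0.  ] w 0.0318
x [-0.038  0.999 -0.   ] y [ 0.999  0.038 -0.002] z [-0.002 -0.    -1.   ]
q [ 0.02  0.51 -0.11  1.9   0.08  0.74  1.48]
tool delta [ 0.001  -0.0007  0.0006]
```

View pics/c15.png

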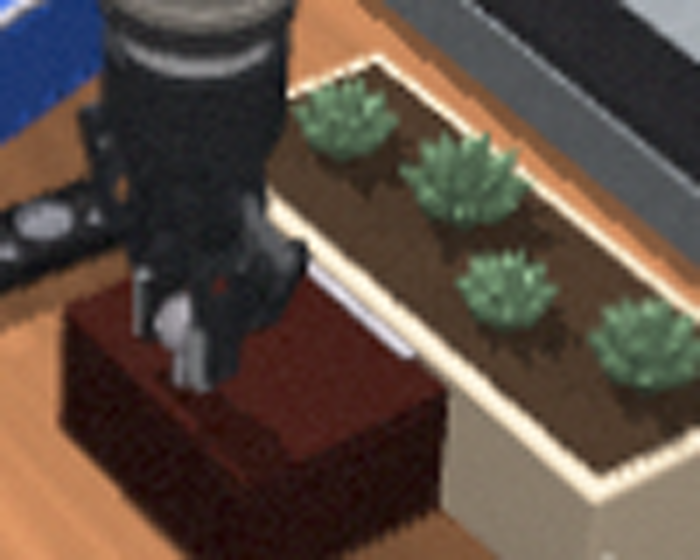

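Emit:
{"method": "send_rows", "body": {"series": [[[0,0,0],[0,0,0]],[[0,0,0],[0,0,0]]], "fingers": 172}}

```text
clock: 25.48
tcp_pos: [0.5802, -0.025, 0.0835]
orientation: [-2.178, -2.262, 0.003]
contact_force: [-0.5, 0.1, -1.0]
grip_width: 0.028
```

Emit:
{"method": "send_rows", "body": {"series": [[[0,0,0],[0,0,0]],[[0,0,0],[0,0,0]]], "fingers": 180}}

```text
clock: 25.72
tcp_pos: [0.5801, -0.0253, 0.0835]
orientation: [-2.179, -2.261, 0.003]
contact_force: [-0.4, -0.6, 0.4]
grip_width: 0.0252
```

Emit:
{"method": "send_rows", "body": {"series": [[[0,0,0],[0,0,0]],[[0,0,0],[0,0,0]],[[0,0,0],[0,0,0]]], "fingers": 255, "grip_force": 30}}

```text
clock: 26.1
tcp_pos: [0.5801, -0.0252, 0.0836]
orientation: [-2.178, -2.261, 0.003]
contact_force: [-2.2, -1.6, 4.2]
grip_width: 0.0236
```

```bash

python3 -c "
from s import *
o,R=st()
f=cam('side','s16.png');g=cam('top','t16.png')
b=cv2.imread('pics/s16.png')[150:230,240:340]
cv2.imwrite('pics/c16.png',cv2.resize(b,None,fx=7,fy=7,interpolation=2))
# arc plan
r0=np.hypot(.092,.030);a0=np.arctan2(.030,.092)
for d in range(0,50,5):
    a=a0+np.radians(d); print(d,np.round([.092-r0*np.cos(a),r0*np.sin(a)-.030],4))"
```

```text
t 26.1 tcp [ 0.5801 -0.0252  0.0836] F [-2.22 -1.63  4.23] M [-0.39  0.4  -0.11] w 0.0236
x [-0.037  0.999 -0.   ] y [ 0.999  0.037 -0.003] z [-0.003 -0.    -1.   ]
q [ 0.02  0.51 -0.11  1.9   0.08  0.74  1.48]
0 [0. 0.]
5 [0.003  0.0079]
10 [0.0066 0.0155]
15 [0.0109 0.0228]
20 [0.0158 0.0297]
25 [0.0213 0.0361]
30 [0.0273 0.042 ]
35 [0.0338 0.0473]
40 [0.0408 0.0521]
45 [0.0482 0.0563]
```

View pics/c16.png

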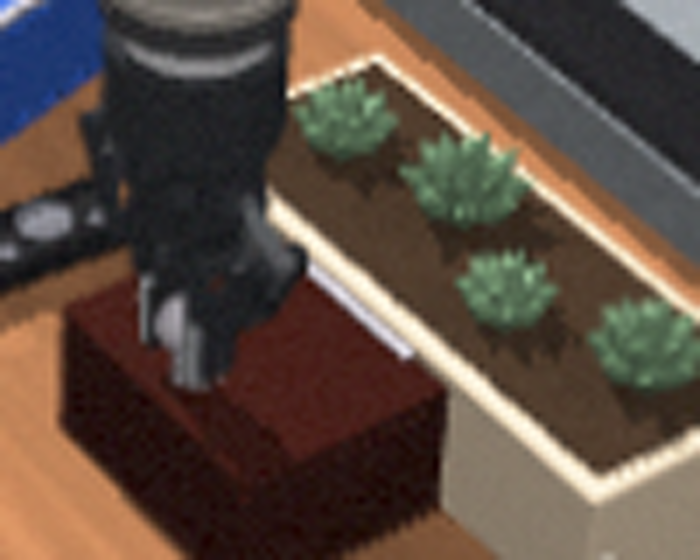

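Emit:
{"method": "send_rows", "body": {"series": [[[0,0.0014,-0.004],[0,0,0]],[[0,0.0016,-0.004],[0,0,0]],[[0,0.0018,-0.0038],[0,0,0]],[[0,0.0019,-0.0038],[0,0,0]]]}}

```text
clock: 26.7
tcp_pos: [0.5867, -0.0248, 0.0991]
orientation: [-2.178, -2.261, 0.004]
contact_force: [-1.2, -3.7, -0.8]
grip_width: 0.024
```

```bash

python3 -c "
from s import *
o,R=st()
f=cam('side','s17.png')
b=cv2.imread('pics/s17.png')[150:230,240:340]
cv2.imwrite('pics/c17.png',cv2.resize(b,None,fx=7,fy=7,interpolation=2))"
```

```text
t 26.7 tcp [ 0.5867 -0.0248  0.0991] F [-1.24 -3.69 -0.79] M [-0.49  0.41 -0.04] w 0.024
x [-0.038  0.999 -0.   ] y [ 0.999  0.038 -0.003] z [-0.003 -0.    -1.   ]
q [ 0.02  0.49 -0.11  1.87  0.07  0.78  1.48]
```

View pics/c17.png

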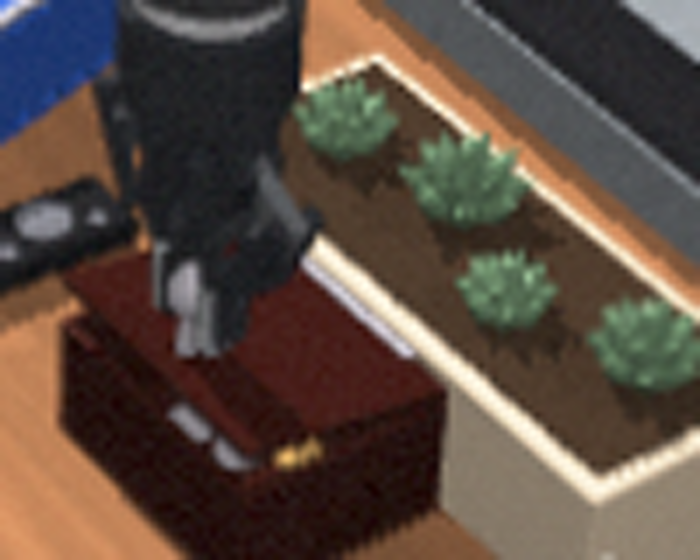

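Emit:
{"method": "send_rows", "body": {"series": [[[-0.0005,0.0021,-0.0037],[0,0,0]],[[-0.0005,0.0022,-0.0036],[0,0,0]],[[-0.0003,0.0024,-0.0035],[0,0,0]],[[0,0.0025,-0.0034],[0,0,0]],[[0,0.0027,-0.0033],[0,0,0]],[[0,0.0028,-0.0031],[0,0,0]]]}}

```text
clock: 27.5
tcp_pos: [0.602, -0.0252, 0.1198]
orientation: [-2.178, -2.262, 0.002]
contact_force: [0.1, 1.9, -2.2]
grip_width: 0.0242
```

```bash

python3 -c "
from s import *
o,R=st()"
```

```text
t 27.5 tcp [ 0.602  -0.0252  0.1198] F [ 0.1   1.92 -2.21] M [ 0.43  0.13 -0.03] w 0.0242
x [-0.038  0.999  0.   ] y [ 0.999  0.038 -0.002] z [-0.002  0.    -1.   ]
q [ 0.02  0.49 -0.11  1.82  0.07  0.84  1.49]
```

Emit:
{"method": "send_rows", "body": {"series": [[[0.0004,0.0032,-0.003],[0,0,0]],[[0,0.0033,-0.0029],[0,0,0]],[[0,0.0032,-0.0027],[0,0,0]],[[0,0.0033,-0.0026],[0,0,0]],[[0,0.0034,-0.0025],[0,0,0]]]}}

```text
clock: 28.12
tcp_pos: [0.6183, -0.0247, 0.1334]
orientation: [-2.178, -2.262, 0.003]
contact_force: [-0.6, 1.1, -2.8]
grip_width: 0.024
```

```bash

python3 -c "
from s import *
o,R=st()
f=cam('side','s18.png');g=cam('top','t18.png')
b=cv2.imread('pics/s18.png')[140:230,240:340]
cv2.imwrite('pics/c18.png',cv2.resize(b,None,fx=6.5,fy=6.5,interpolation=2))"
```

```text
t 28.12 tcp [ 0.6183 -0.0247  0.1334] F [-0.61  1.13 -2.81] M [ 0.12  0.23 -0.03] w 0.024
x [-0.037  0.999 -0.   ] y [ 0.999  0.037 -0.002] z [-0.002 -0.    -1.   ]
q [ 0.02  0.49 -0.11  1.77  0.07  0.88  1.49]
```

View pics/c18.png

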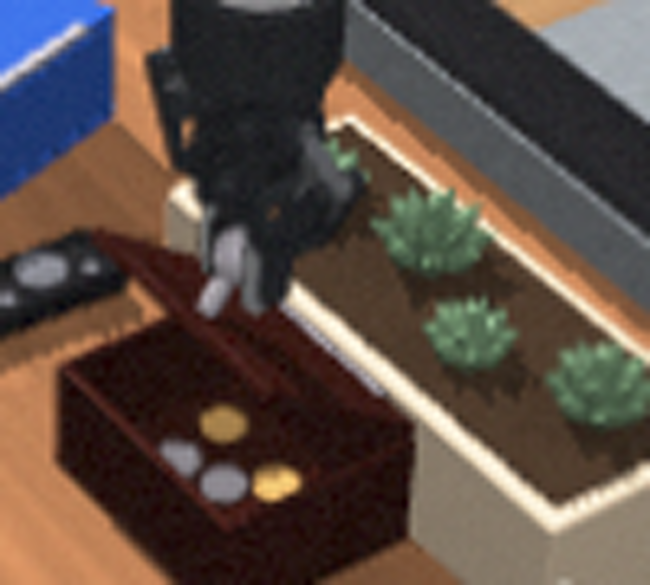

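Emit:
{"method": "send_rows", "body": {"series": [[[-0.0003,0.0036,-0.0021],[0,0,0]],[[0,0.0036,-0.002],[0,0,0]],[[0,0.0033,-0.0017],[0,0,0]],[[0,0,0],[0,0,0]],[[0,0,0],[0,0,0]]]}}

```text
clock: 28.85
tcp_pos: [0.6286, -0.0243, 0.1391]
orientation: [-2.178, -2.262, 0.003]
contact_force: [-2.1, 0.5, 0.3]
grip_width: 0.0241
```

```bash

python3 -c "
from s import *
o,R=st()
p0=np.array([.5801,-.0252,.0836]); d=o['tcp_pos']-p0; dx=d[0]*.9993+d[1]*.037; print(dx,d[2], 'ang',np.degrees(np.arctan2(.03+d[2],.092-dx)-np.arctan2(.03,.092)),'r',np.hypot(.03+d[2],.092-dx))
import pickle
f=cam('side','s19.png');g=cam('top','t19.png');pickle.dump((g,f),open('19.pkl','wb'))
b=cv2.imread('pics/s19.png')[140:230,240:340]
cv2.imwrite('pics/c19.png',cv2.resize(b,None,fx=6.5,fy=6.5,interpolation=2))
b=cv2.imread('pics/t19.png')[110:200,210:310]
cv2.imwrite('pics/d19.png',cv2.resize(b,None,fx=6.5,fy=6.5,interpolation=2))"
```

```text
t 28.85 tcp [ 0.6286 -0.0243  0.1391] F [-2.13  0.54  0.34] M [ 0.05  0.41 -0.03] w 0.0241
x [-0.038  0.999 -0.   ] y [ 0.999  0.038 -0.002] z [-0.002 -0.    -1.   ]
q [ 0.02  0.5  -0.11  1.75  0.06  0.9   1.49]
0.048487716949076345 0.05549201060877994 ang 44.96511101087749 r 0.09592811190800869
```

View pics/c19.png

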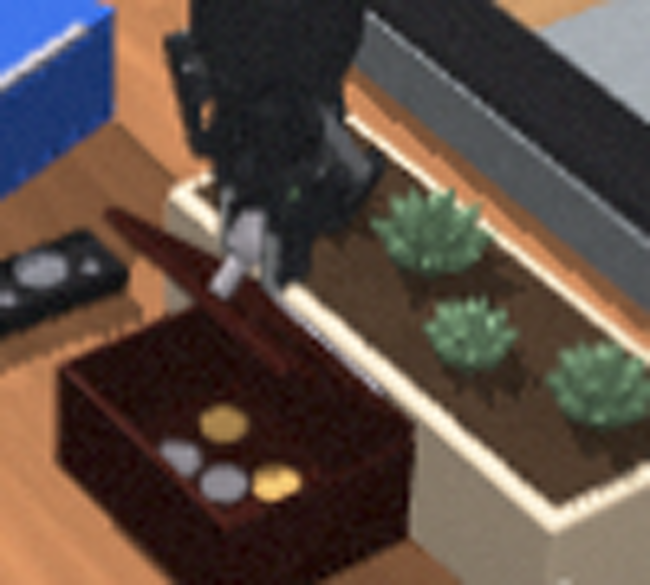

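View pics/d19.png

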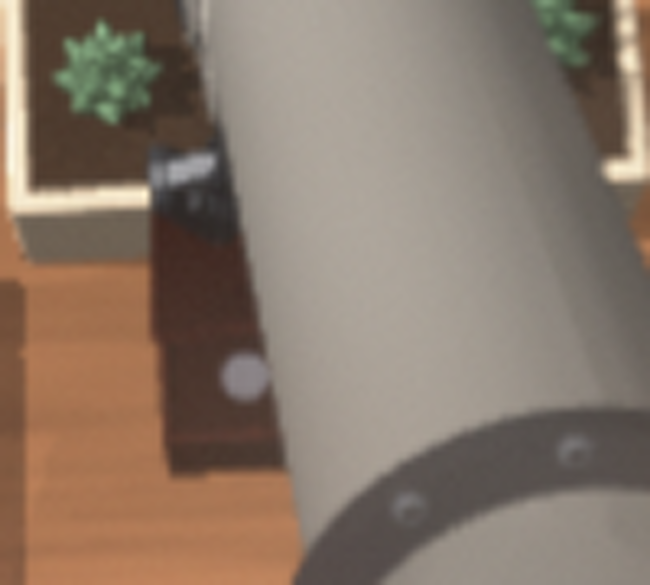

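```bash

python3 -c "
from s import *
import pickle
g,f=pickle.load(open('19.pkl','rb'))
ux=np.array([.9993,.037,0]);uy=np.array([-.037,.9993,0]);uz=np.array([0,0,1.])
H=np.array([.6715,-.0215,.0735])
for d in(40,45,50):
    a=np.radians(d); e=H+.11*(-np.cos(a)*ux+np.sin(a)*uz); n=np.sin(a)*ux+np.cos(a)*uz
    P=proj(f,[e+.07*uy,e-.07*uy,e-.07*uy-.008*n]); print(d,np.round((P-[240,140])*6.5).tolist())
B=H-.0735*uz
P=proj(f,[B-.11*ux+.07*uy+.065*uz,B-.11*ux-.07*uy+.065*uz,B-.07*uy,B-.07*uy+.0735*uz]);print('box',np.round((P-[240,140])*6.5).tolist())
"
```

```text
40 [[98.0, 209.0], [280.0, 374.0], [270.0, 388.0]]
45 [[109.0, 193.0], [293.0, 356.0], [282.0, 370.0]]
50 [[122.0, 176.0], [307.0, 339.0], [295.0, 353.0]]
box [[52.0, 358.0], [227.0, 527.0], [406.0, 534.0], [417.0, 421.0]]
```

```bash

python3 -c "
import cv2,numpy as np
a=cv2.imread('pics/side0.png');b=cv2.imread('pics/s19.png')
d=cv2.absdiff(a,b).max(2)
for n,(x0,x1,y0,y1) in dict(clip=(270,315,255,290),photo=(318,345,228,270),coasters=(145,178,165,192),mug=(350,395,285,340),case=(210,280,325,370),candle=(203,226,112,140)).items(): print(n,(d[y0:y1,x0:x1]>40).mean().round(3))
c=cv2.resize(b[100:300,130:400],None,fx=2.9,fy=2.9,interpolation=2);cv2.imwrite('pics/e19.png',c)"
```

```text
clip 0.111
photo 0.152
coasters 0.0
mug 0.162
case 0.05
candle 0.0
```

View pics/e19.png

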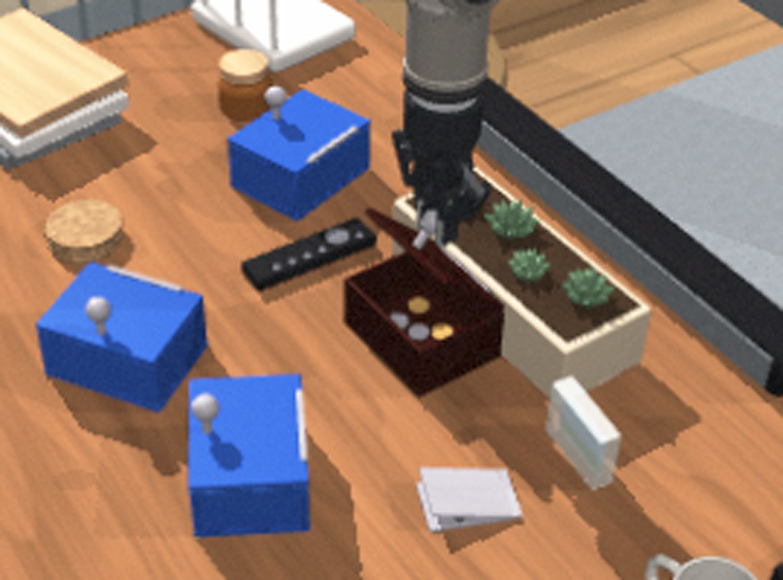

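```bash
python3 -c "
from s import *
st(); print(r.hand_in())"
```

```text
t 28.95 tcp [ 0.6285 -0.0244  0.139 ] F [-0.82 -0.53 -0.6 ] M [ 0.05  0.35 -0.07] w 0.024
x [-0.038  0.999 -0.   ] y [ 0.999  0.038 -0.003] z [-0.003 -0.    -1.   ]
q [ 0.02  0.5  -0.11  1.75  0.06  0.9   1.49]
the job is handed in; nothing more can be done
None
```

The coin box is against the planter, its lid is held open at about 45° in the fingers, and I handed the job in at 29 s.

**Push:** I pushed the box low on its front, lid shut. The first push, at about 14 N, left it jammed by its left back corner, turned out of square. I pushed once near the right end to square it and once just left of the middle. On the last push the box stopped moving while the force rose to 18 N. So the path back was not perfectly straight. In the last close picture the box's back edge looked parallel to the planter front to within about 0.01 rad.

**Lid:** I gripped the ball across the box's y with 30 N and moved it round the hinge arc.
- **Angle:** the tool's displacement gives 45.0°, and the lid corners in the side picture agree to about 2°.
- **Forces:** the last wrist reading was under 1 N on each axis. The box looks flat and still against the planter.

**Checks that disagreed:**
- **Finger opening:** it read 24 mm on the 26 mm ball, but the lid followed without slipping.
- **Other objects:** comparing first and last side pictures, the coasters and candle showed no change. The clip, photo block, mug and glasses case showed some pixel change, which I put down to the arm's shadow because the mug, well away from all the moves, changed the most. I did not run that comparison for the remote or the blue boxes; in the last picture they look unmoved.

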